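# Lever the jammed filter cup out and nest it loosely

## Robot

A 7-joint arm with a two-finger parallel gripper is mounted at the origin on the work surface. World frame = base frame: x ahead of the robot, y to its left, z up, the work surface at z = 0. Lengths are in m, angles in rad, forces in N, time in s.
With the tool pointing down it reaches from about 0.425 to 0.875 m from the base axis. Payload 4.7 kg.
Tool frame: the origin (TCP) lies midway between the tips of the shut fingers; the grasp point (between the pads) lies 19 mm behind it; z points along the fingers, x is the direction in which the jaws open and shut, and the axes are right-handed (so a half turn about z gives the same grasp; the last joint's range is limited). The gripper opens to 87 mm and grips with 3 to 60 N. Pads are 19 mm wide; open, the fingers measure 117 mm over their backs; the gripper's body (75 mm by 190 mm) begins 51 mm behind the grasp point.
Start: joints at [-1.22, 0.321, -0.07, 1.45, 0.023, 1.371, -0.057], TCP at [0.215, 0.613, 0.223] pointing down, gripper open.
Joint ranges: [-2.86, 2.86], [-0.3, 2.09], [-1.38, 1.24], [0.06, 2.45], [-1.56, 4.7], [0.09, 2.05], [-2.69, 2.69]. Speed limits (rad/s): [2.57, 2.57, 3.14, 3.14, 3.14, 3.14, 3.14].

## Interface

Orientations are given as a rotation vector (axis times angle).
In Python, from bench import get_state, eyes, ticket gives the robot as it stands.
- The arm moves only by the tool carry_out, never from a script. Its argument "motion" is a list of rows, each a list of 2 entries, a list of its own where there are three numbers: the shift along the world's x, y, z in m, then the turn about the world's z in rad. A call has 1 to 20 rows; each row is the pose to reach, as a shift and turn from the pose commanded when the call began; what a row does not reach only later rows make up. A row lasts 1/10 s, in which the tool goes at most 50 mm and 8.59 degrees, less where a joint would pass 70% of its speed; a pose out of reach is approached as far as the arm can. A call with a gripper value outside its range is refused whole. "grip" is the gripper command: -1 is fully open, 1 is shut, values between are in proportion, set as the call begins (left out, the last holds). The fingers move at their own pace and stop on an object; "squeeze" is the grip in N (left out, the last holds). Time passes only in rows, so rows that repeat a pose let the fingers close. It gives the time, the measured TCP pose, the force and the opening at its end, in the units of the state.
- get_state(): the state, without advancing time (a new reading comes with each control period).
- eyes.get_image(name): name is "side" or "top" or "wrist"; returns a dict with "pixels" (384x512x3 uint8, blue, green, red), "mtx" (3x3 intrinsics, pixels), "extrinsics" (4x4, takes a point from camera to world coordinates). Camera axes: x right, y down, z forward; pixel columns grow to the right and rows downward; lengths in m; the calibration is good to about 2 mm. The wrist camera is an equidistant fisheye: a pixel r from the principal point sees the ray r / f radians off the axis. A picture is of the moment at which its call begins. There is no depth.
- ticket.close_job(): hands the job in, once; it reports no verdict.
The state is a dict: "time": time; "joint_positions": joint angles; "qd": joint speeds; "joint_torque": joint torques, N m; "position": TCP position; "tool_rot": TCP orientation; "ft_force": force on the tool from outside, world axes, zero at the start; "torque": the same for the moment, N m; "grip_width": opening from 0.0 (shut) to 1.0 (fully open).
Only numpy, scipy, OpenCV 4.12 (cv2) and the standard library are available. Lean on these libraries where they do the work, as an engineer would, in place of code of your own. Each camera call takes 0.05 s, during which the arm holds its last target. There are 200 camera calls.

## Task

The steel filter cup has jammed in its white socket: set the forked lever across the brass fulcrum with its prongs under the cup's flange and lever the cup up until it comes loose, without pulling at it with the gripper while it is stuck. Then lay the lever back flat on the blue mat, and put the cup upright and gently into the green socket, resting loosely in its taper: do not press it in, or it jams again. Leave the glassware and the other things on the bench as they stand.

Things in the scene. Friction and masses are not known exactly. Their poses are not given: they have to be found in the camera images.
- pry_stand: Fixed stand holding the jammed cup: grey base plate 150 x 70 x 8 mm (x from -60 to +90 mm of the origin), white socket block 70 x 70 mm, 52 mm high, its axis at x = +55 mm, and in front of it (towards -x) the fulcrum; beyond that towards -x there is room for the lever's handle. Origin at the underside, x axis from the fulcrum to the block, z up.
- pry_mouth (a point): Centre of the round mouth (40 mm wide) in the top of the white socket, 52 mm above the bench; axes as the stand's. In it four orange spring balls, 10 mm down, hold the cup's bead: raising the jammed cup takes up to 35 to 55 N over the first 4 mm (one side may pop first); from 5 mm on it is loose, and let go it rests on the balls 7 to 8 mm above the jammed place.
- fulcrum_top (a point): Middle of the top line of the fulcrum: a round brass bar (8 mm thick, 50 mm long, along the stand's y), its top 53 mm above the bench, 42 mm in front (-x) of the socket's axis. Axes as the stand's.
- rest_socket: Fixed green socket block 70 x 70 mm, 52 mm high, empty, the same inside as the white one. Origin at the centre of its underside.
- rest_mouth (a point): Centre of the mouth (40 mm across) in the top face of the green socket, 52 mm above the bench. A cup put in loosely comes to rest with its foot 32 to 33 mm below this point (its flange underside 15 to 16 mm above the block), its bead lying on the balls; pressed with 40 N or more it goes down 7 mm further and jams.
- cup: Steel filter cup, about 0.18 kg. Origin at the centre of its foot, z up along its axis. Foot of radius 9 mm (its edge bevelled) up to 14 mm, then a taper to radius 18 mm at 48 mm up, with a black bead of radius 16 mm at 26 mm up; flange of radius 32 mm from 48 to 52 mm up; collar above it. Jammed at the start: foot 40 mm below the white socket's mouth, so that an 8 mm gap stays between block top and flange.
- fork: Loose forked lever, 225 mm long, about 0.21 kg, flat underside, lying on the mat at the start. Origin on its centre line at the underside, x towards the prongs, z up. Red handle 120 x 22 x 18 mm from x = -75 to +45 mm; steel shank 20 mm wide, 4 mm thick on to x = 92 mm, then the head. Centre of mass near x = +28 mm.
- fork_mid (a point): Middle of the lever's length, at its underside (37.5 mm ahead of its origin).
- mat: Blue mat fixed on the bench, 270 x 100 x 3 mm, long side along its x. Origin at the centre of its underside.
- weigh_a: Bystander: small capped glass weighing bottle, 32 mm across, 42 mm high; origin at the centre of its underside.
- weigh_b: Bystander: small capped glass weighing bottle, 32 mm across, 42 mm high; origin at the centre of its underside.
- weigh_c: Bystander: small capped glass weighing bottle, 32 mm across, 42 mm high; origin at the centre of its underside.
- red_cap: Bystander: white jar with a red cap, 44 mm across, 80 mm high; origin at the centre of its underside.
- amber: Bystander: amber bottle, 60 mm across, 125 mm high; origin at the centre of its underside.
- beaker: Bystander: glass beaker, 60 mm across, 75 mm high; origin at the centre of its underside.
- tin: Bystander: tin, 60 mm across, 60 mm high; origin at the centre of its underside.
- fork_tips (a point): Point midway between the tips of the lever's two prongs, at the underside, 150 mm ahead of the lever's origin; axes as the lever's. Head: plate 60 mm wide, 20 mm long, then two prongs 8 mm wide, 38 mm long with a clear slot 44 mm wide between them, which straddles the cup's taper under the flange; all 4 mm thick.
- cup_collar (a point): Middle of the cup's round open collar, 70 mm above the foot: radius 20 mm, from 52 to 88 mm above the foot, to be gripped from above.
- fulcrum: The fulcrum of the stand: dark steel upright 6 mm thick, 50 mm wide, carrying the brass bar on top; fixed. Origin at bench height under the bar's middle; axes as the stand's.
Things that resemble listed ones, but are neither listed nor needed, are in the scene too. What is shaped like the fork but orange is not meant.

How it is judged:
On the way, in this order (a step that is already met when the one before it is completed fails the run):
1. the lever, bearing on the fulcrum, presses up under the cup and has started to raise it in the white socket (contact force between fork and fulcrum above 8 N and contact force between fork and cup above 8 N and z of cup in the frame of pry_mouth between -0.0392 and -0.015 m), for 0.02 s.
2. the cup has come loose: at least 5 mm above its jammed place (z of cup in the frame of pry_mouth above -0.035 m), for 0.1 s.
3. the cup is clear above the white socket (z of cup in the frame of pry_mouth above 0.005 m), for 0.1 s.
At the end, for the whole second after the job is handed in: The cup stands upright (within 0.1 rad) and released in the green socket, centred within 5 mm, its foot 29 to 35.5 mm below the mouth (loose, not pressed in); the lever lies flat, right way up, its middle on the blue mat (within 90 mm along, 45 mm across of its centre); both at rest (horizontal distance between cup and rest_mouth below 0.005 m and z of cup in the frame of rest_mouth between -0.0355 and -0.029 m and angle between cup's own z axis and vertical below 0.09 rad and linear speed of each of cup, fork below 0.02 m/s and x of fork_mid in the frame of mat between -0.09 and 0.09 m and y of fork_mid in the frame of mat between -0.045 and 0.045 m and z of fork_mid in the frame of mat below 0.008 m and angle between fork's own z axis and vertical below 0.1 rad); the robot touches nothing.
It fails at once if the gripper instead of the lever pulls or pushes at the cup while it is still jammed (contact force between the fingers and cup above 2 N and z of cup in the frame of pry_mouth below -0.036 m and horizontal distance between cup and pry_mouth below 0.01 m).
It fails at once if the cup is pressed into the green socket's taper until it jams (horizontal distance between cup and rest_mouth below 0.008 m and z of cup in the frame of rest_mouth below -0.036 m).
It fails at once if the cup is dropped or knocked hard into the green socket (moving faster than 0.25 m/s on contact) (contact force between cup and rest_socket above 0.5 N and linear speed of cup above 0.25 m/s).
It fails at once if a bystander is moved more than 30 mm or knocked over (distance of any of weigh_a, weigh_b, weigh_c, red_cap, amber, beaker, tin from where it was at the start of the episode above 0.03 m or angle between any of weigh_a, weigh_b, weigh_c, red_cap, amber, beaker, tin's own z axis and vertical above 0.6 rad).
It also fails if it takes over 72 s, if anything falls off the work surface, if the arm or the gripper's body presses on something with over 40 N, if the wrist force passes 120 N, or if a joint passes its speed limit or range.

## Working session

There is one attempt and no reset: what is moved stays moved. The work goes in short steps, Python scripts to look and compute and a tool call to move; the robot and the scene stay as the last step left them, time stands still between calls to the robot, and variables do not carry over. Pictures are saved under pics/ and viewed, about 8 in all and at most 12, crops included, and the job is handed in when it is done.

Besides the shell and the picture viewer there is one more tool, called after "Emit:" by a JSON object that holds its "method" and its "body", one argument or row to a line. carry_out: Moves the arm, as the interface text tells. Its arguments: {"type":"object","properties":{"motion":{"type":"array","items":{"type":"array"}},"grip":{"type":"number"},"squeeze":{"type":"number"}},"required":["motion"]}

```bash
ls; mkdir -p pics; python3 - <<'E'
from bench import get_state, eyes
import cv2,numpy as np,pickle
s=get_state(); print({k:np.round(v,3).tolist() for k,v in s.items()})
for n in ("side","top"):
    d=eyes.get_image(n); cv2.imwrite(f"pics/{n}0.png",cv2.resize(d["pixels"],(800,600),interpolation=cv2.INTER_CUBIC)); pickle.dump(d,open(f"{n}0.pkl","wb"))
    print(n,d["mtx"].tolist(),np.round(d["extrinsics"],4).tolist())
E
```

```text
pics
{'time': 0.0, 'joint_positions': [-1.22, 0.322, -0.07, 1.452, 0.023, 1.371, -0.057], 'qd': [0.001, -0.001, 0.001, 0.001, -0.001, -0.0, 0.0], 'joint_torque': [0.0, -49.128, -0.404, -31.253, -0.064, 0.044, 0.0], 'position': [0.215, 0.613, 0.221], 'tool_rot': [2.561, 1.817, -0.002], 'ft_force': [-0.317, 0.174, -0.132], 'torque': [0.023, 0.005, 0.013], 'grip_width': 1.0}
side [[383.41861637690494, 0.0, 259.8883152698534], [0.0, 383.41861637690494, 196.14553314275744], [0.0, 0.0, 1.0]] [[-0.9937, -0.0792, 0.0798, 0.4443], [-0.1115, 0.7862, -0.6078, 0.532], [-0.0146, -0.6128, -0.7901, 0.7491], [0.0, 0.0, 0.0, 1.0]]
top [[417.3323944406151, 0.0, 258.86289067556], [0.0, 417.3323944406151, 192.45135393049236], [0.0, 0.0, 1.0]] [[-0.0067, -0.9913, 0.1318, 0.3983], [-1.0, 0.0058, -0.0074, 0.0138], [0.0065, -0.1319, -0.9912, 1.1529], [0.0, 0.0, 0.0, 1.0]]
```

View pics/top0.png

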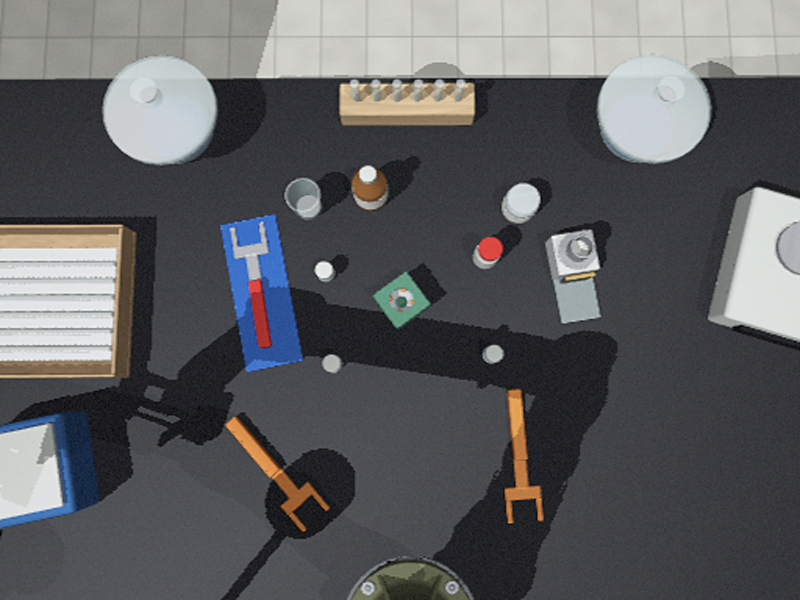

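View pics/side0.png

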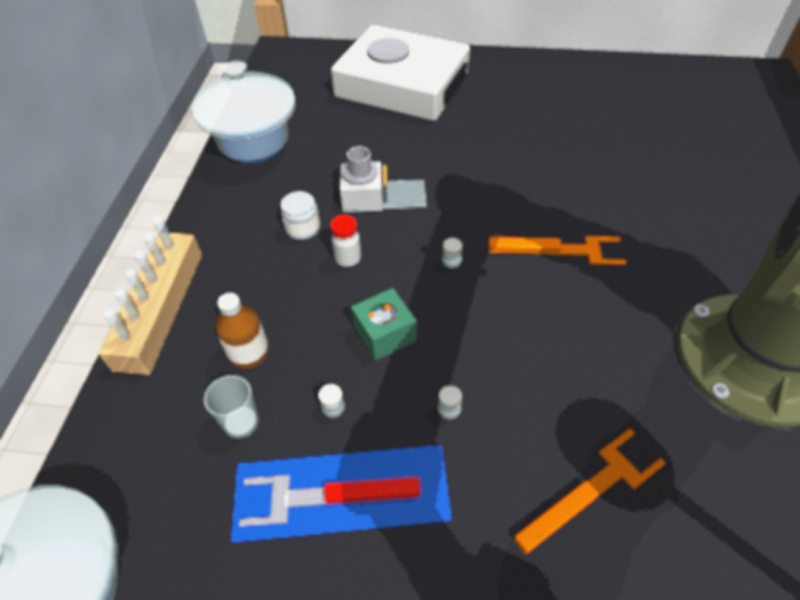

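Several fork-shaped things are visible in the top view. The two orange ones are at (280,475) and (520,455). The one with a red handle and steel prongs lies on the blue mat at (255,285). Only that one fits the description. I'll confirm it in an enlarged crop and segment it by colour.

```bash
cat > h.py <<'E'
import numpy as np,cv2,pickle
def proj(d,P):
    P=np.atleast_2d(P).astype(float);E=np.linalg.inv(d["extrinsics"]);c=P@E[:3,:3].T+E[:3,3];u=c@d["mtx"].T
    return u[:,:2]/u[:,2:]
def back(d,uv,z):
    uv=np.atleast_2d(uv).astype(float);E=d["extrinsics"]
    r=np.c_[uv,np.ones(len(uv))]@np.linalg.inv(d["mtx"]).T@E[:3,:3].T
    return E[:3,3]+r*((z-E[2,3])/r[:,2])[:,None]
def mask(d,kind):
    h=cv2.cvtColor(d["pixels"],cv2.COLOR_BGR2HSV).astype(int);H,S,V=h[...,0],h[...,1],h[...,2]
    m={"blue":(abs(H-110)<12)&(S>150)&(V>60),"red":((H<5)|(H>174))&(S>150)&(V>60),"green":(abs(H-75)<20)&(S>70)&(V>50)}[kind]
    return m.astype(np.uint8)
E
python3 - <<'E'
from h import *
t=pickle.load(open("top0.pkl","rb"));s=pickle.load(open("side0.pkl","rb"))
for k,z in (("red",.021),("blue",.003),("green",.052)):
    for nm,d in (("top",t),("side",s)):
        n,l,st,c=cv2.connectedComponentsWithStats(mask(d,k))
        for i in np.argsort(-st[1:,4])[:3]+1:
            if st[i,4]<60: continue
            ys,xs=np.where(l==i);w=back(d,np.c_[xs,ys],z)[:,:2].astype(np.float32)
            r=cv2.minAreaRect(w);print(k,nm,st[i].tolist(),"mean",w.mean(0).round(4),"rect",np.round(r[0],4),np.round(r[1],4),round(r[2],1))
p=t["pixels"];a=p[132:237,135:205];b=p[140:245,335:400]
m=cv2.resize(np.hstack([a,b]),None,fx=5.7,fy=5.7,interpolation=cv2.INTER_CUBIC);cv2.imwrite("pics/crop1.png",m);print(m.shape)
a=s["pixels"][85:145,205:285];b=s["pixels"][280:350,140:300]
a=cv2.resize(a,None,fx=5,fy=5,interpolation=cv2.INTER_CUBIC);b=cv2.resize(b,(640,280),interpolation=cv2.INTER_CUBIC)
m=np.zeros((590,640,3),np.uint8);m[:300,:400]=a;m[305:585]=b;cv2.imwrite("pics/crop2.png",m)
E
```

```text
red top [159, 179, 15, 44, 340] mean [0.5285 0.2587] rect [0.5288 0.2588] [0.119  0.0214] 10.2
red top [307, 151, 15, 16, 187] mean [ 0.6422 -0.1474] rect [ 0.6428 -0.1479] [0.0388 0.0425] 88.7
red side [208, 306, 60, 16, 667] mean [0.5288 0.2631] rect [0.5285 0.2631] [0.1156 0.0222] 10.4
red side [211, 137, 18, 15, 219] mean [ 0.6462 -0.1941] rect [ 0.646  -0.1942] [0.0471 0.0534] 5.6
blue top [141, 137, 53, 101, 2659] mean [0.5623 0.2576] rect [0.5699 0.2616] [0.2703 0.102 ] 11.6
blue top [0, 264, 63, 74, 1444] mean [0.2671 0.5923] rect [0.2683 0.6273] [0.1706 0.1679] 11.3
blue side [148, 285, 141, 62, 5048] mean [0.5658 0.2626] rect [0.5698 0.2618] [0.2723 0.1027] 11.7
green top [239, 174, 37, 37, 553] mean [0.5454 0.011 ] rect [0.546  0.0112] [0.0741 0.0737] 36.1
green side [224, 184, 43, 46, 1131] mean [0.5428 0.0297] rect [0.5434 0.0255] [0.0858 0.1046] 36.4
(598, 770, 3)
```

View pics/crop1.png

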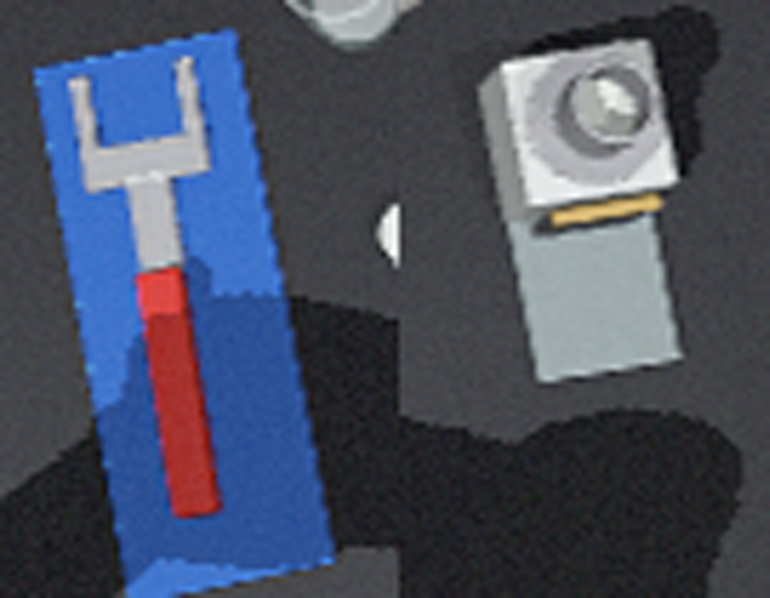

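View pics/crop2.png

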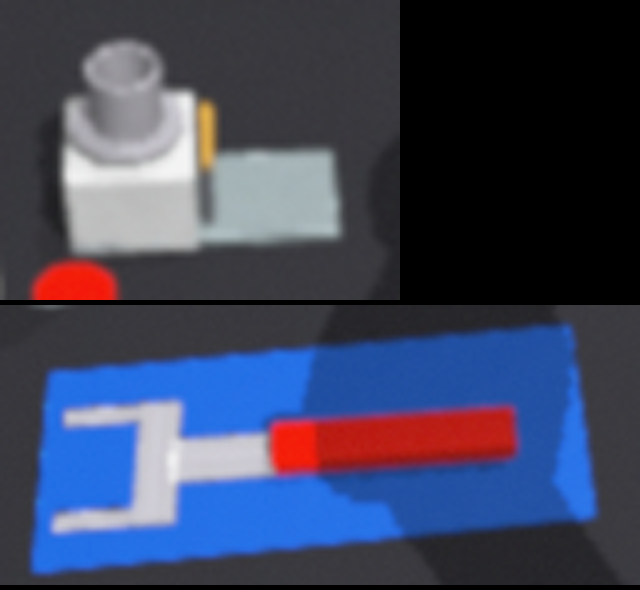

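The left crop shows the red-handled fork with its grey two-prong head at the top, tips at (80,80) and (186,62). The right crop shows the stand: cup, brass bar at (607,210) and plate. That confirms it. I'll fit poses from the picked corners in both views.

```bash
python3 - <<'E'
from h import *
from scipy.optimize import least_squares
t=pickle.load(open("top0.pkl","rb"));s=pickle.load(open("side0.pkl","rb"))
def o(p,f,off): return (np.array(p,float)+.5)/f-.5+np.array(off)
def fit(pts,z0,x0):
    D=[d for d,_,_ in pts];U=np.array([u for _,u,_ in pts]);M=np.array([m for _,_,m in pts])/1000
    def res(q,sel=slice(None)):
        c,sn=np.cos(q[2]),np.sin(q[2]);W=np.c_[q[0]+c*M[:,0]-sn*M[:,1],q[1]+sn*M[:,0]+c*M[:,1],M[:,2]+z0]
        return np.array([proj(d,w)[0] for d,w in zip(D,W)])-U
    for nm,k in (("all",[True]*len(D)),("top",[d is t for d in D]),("side",[d is s for d in D])):
        k=np.array(k);r=least_squares(lambda q:res(q)[k].ravel(),x0,loss="soft_l1",f_scale=.5);print(nm,r.x.round(4),"rms px",np.sqrt((r.fun**2).mean()).round(2))
    q=least_squares(lambda q:res(q).ravel(),x0,loss="soft_l1",f_scale=.5).x;print(res(q).round(1).tolist());return q
T=lambda p:o([p[0]-399,p[1]],5.7,(335,140));S=lambda p:o(p,5,(205,85))
st=[(t,T(p),m) for p,m in [((501,62),(90,35,52)),((650,40),(90,-35,52)),((678,183),(20,-35,52)),((526,215),(20,35,52)),((541,382),(-60,35,4)),((683,357),(-60,-35,4)),((552,217),(13,25,52)),((662,203),(13,-25,52))]]
st+=[(s,S(p),m) for p,m in [((65,97),(90,-35,52)),((195,92),(20,-35,52)),((198,178),(20,35,52)),((63,182),(90,35,52)),((73,250),(90,35,0)),((200,245),(20,35,0)),((333,151),(-60,-35,8)),((341,238),(-60,35,0)),((206,103),(13,-25,52)),((206,168),(13,25,52))]]
print("stand");q=fit(st,0,[.6,-.3,.2])
R=lambda a:np.array([[np.cos(a),-np.sin(a)],[np.sin(a),np.cos(a)]])
print("cup axis",q[:2]+R(q[2])@[.055,0])
T=lambda p:o(p,5.7,(135,132));S=lambda p:o([p[0],p[1]-305],4,(140,280))
fk=[(t,T(p),m) for p,m in [((80,78),(150,26,4)),((185,60),(150,-26,4)),((90,190),(92,30,2)),((208,170),(92,-30,2)),((177,515),(-75,11,16)),((219,510),(-75,-11,18)),((137,275),(45,11,18)),((182,267),(45,-11,18))]]
fk+=[(s,S(p),m) for p,m in [((65,417),(150,-26,2)),((53,523),(150,26,2)),((182,402),(92,-30,4)),((176,523),(92,30,2)),((516,407),(-75,-11,18)),((518,457),(-75,11,0)),((272,423),(45,-11,18)),((275,474),(45,11,0))]]
print("fork");f=fit(fk,.003,[.54,.26,.18]);print("com",f[:2]+R(f[2])@[.028,0])
np.save("poses.npy",[q,f])
# green mouth from top face: corners guess via ring centre
for nm,d,c in (("top",t,(401,299)),("side",s,(383,315))): print("green mouth",nm,back(d,o(c,1.5625,(0,0)),.052 if nm=="top" else .05))
E
```

```text
stand
all [ 0.5739 -0.2983  0.156 ] rms px 0.53
top [ 0.5738 -0.2978  0.162 ] rms px 0.55
side [ 0.5741 -0.2991  0.1507] rms px 0.46
[[0.6, 0.1], [-0.2, -0.1], [0.1, -0.1], [1.2, -1.5], [-0.1, 0.3], [-0.2, 0.6], [0.8, 0.1], [-0.2, -0.4], [0.8, 0.5], [-0.5, 0.5], [-0.7, -0.2], [0.6, 0.0], [0.5, 0.5], [-0.2, 0.5], [-0.1, -0.3], [-0.1, 0.8], [-0.2, 0.5], [0.2, -0.8]]
cup axis [ 0.62826127 -0.28971181]
fork
all [0.5433 0.2621 0.1793] rms px 0.43
top [0.5437 0.2618 0.1789] rms px 0.33
side [0.543  0.2627 0.1764] rms px 0.49
[[-0.2, -0.1], [-0.3, -0.2], [-0.1, 0.7], [0.5, 0.3], [-0.3, 0.9], [0.2, 0.2], [-0.3, -0.1], [-0.3, -0.2], [0.2, 0.2], [0.6, -0.2], [-0.2, -0.3], [-0.1, -0.3], [-0.4, -1.1], [-0.0, 0.7], [-0.4, -0.8], [-0.2, 0.8]]
com [0.57085457 0.26705852]
green mouth top [[0.54815437 0.0119749  0.052     ]]
green mouth side [[0.54719684 0.01282628 0.05      ]]
```

Emit:
{"method": "carry_out", "body": {
  "motion": [
    [[0.036,-0.035,0],0.1],
    [[0.072,-0.07,0],0.2],
    [[0.108,-0.105,0],0.3],
    [[0.144,-0.14,0],0.4],
    [[0.18,-0.175,0],0.5],
    [[0.216,-0.21,0],0.516],
    [[0.252,-0.245,0],0.516],
    [[0.288,-0.28,0],0.516],
    [[0.324,-0.315,0],0.516],
    [[0.356,-0.346,0],0.516],
    [[0.356,-0.346,-0.04],0.516],
    [[0.356,-0.346,-0.08],0.516],
    [[0.356,-0.346,-0.11],0.516],
    [[0.356,-0.346,-0.13],0.516],
    [[0.356,-0.346,-0.13],0.516],
    [[0.356,-0.346,-0.13],0.516]
  ],
  "grip": -1
}}

```text
time: 1.7
position: [0.5708, 0.2675, 0.0926]
tool_rot: [-2.014, -2.411, 0.001]
ft_force: [-0.1, 1.0, 0.7]
grip_width: 1.0
```

```bash
python3 - <<'E'
from h import *
from bench import get_state,eyes
from scipy.spatial.transform import Rotation as Ro
s=get_state();R=Ro.from_rotvec(s["tool_rot"]).as_matrix();print(s["position"],R[:,0],R[:,2],s["joint_positions"])
d=eyes.get_image("wrist");print(d["mtx"],d["extrinsics"]);pickle.dump(d,open("w1.pkl","wb"))
q,f=np.load("poses.npy");cs,sn=np.cos(f[2]),np.sin(f[2])
p=cv2.resize(d["pixels"],(800,600))
def wp(P):
    E=np.linalg.inv(d["extrinsics"]);c=E[:3,:3]@P+E[:3,3];th=np.arctan2(np.hypot(c[0],c[1]),c[2]);n=np.hypot(c[0],c[1])
    return d["mtx"][:2,2]+d["mtx"][0,0]*th*c[:2]/n
for m in [(150,26,4),(150,-26,4),(92,30,4),(92,-30,4),(-75,11,18),(-75,-11,18),(45,11,18),(45,-11,18)]:
    m=np.array(m)/1000;u=wp(np.array([f[0]+cs*m[0]-sn*m[1],f[1]+sn*m[0]+cs*m[1],m[2]+.003]));cv2.circle(p,tuple(int(v*1.5625) for v in u),3,(0,255,255),1)
cv2.imwrite("pics/w1.png",p)
E
```

```text
[0.57078729 0.26745083 0.09264249] [-1.78295517e-01  9.83976966e-01 -1.98026730e-04] [-4.46428043e-04 -2.82143618e-04 -9.99999861e-01] [-0.60754391  0.36953383  0.15686559  1.66010425 -0.06274757  1.11739881
  1.31648255]
[[297.31863964   0.         254.65855576]
 [  0.         297.31863964 188.41125762]
 [  0.           0.           1.        ]] [[-0.17817635  0.94608008  0.27052852  0.49620998]
 [ 0.98399765  0.17093473  0.05029848  0.25519119]
 [ 0.00134367  0.27516143 -0.9613971   0.25444554]
 [ 0.          0.          0.          1.        ]]
```

View pics/w1.png

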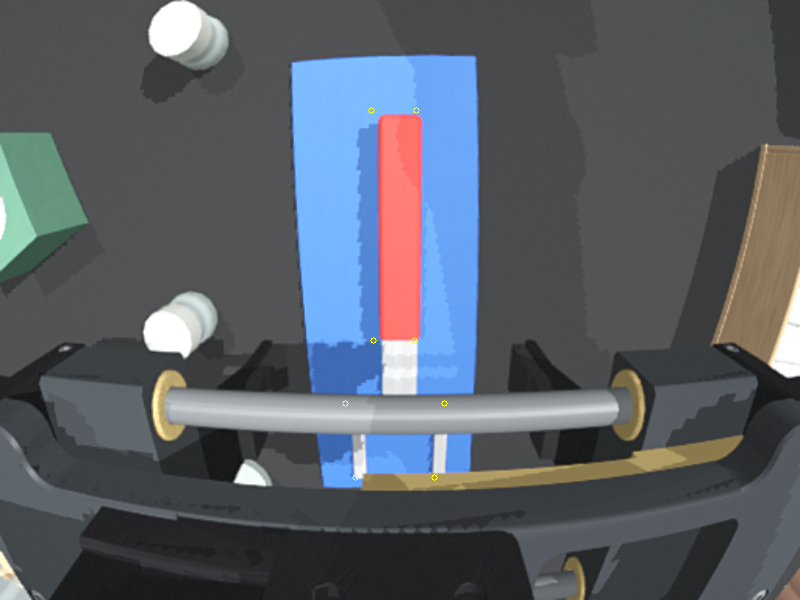

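The wrist view shows the red handle centred between the fingers, at columns 380–420. It sits about 2–3 mm to +y of the fit, and the jaws will centre that. Lowering and gripping.

Emit:
{"method": "carry_out", "body": {
  "motion": [
    [[0,0.001,-0.03],0],
    [[0,0.002,-0.06],0],
    [[0,0.002,-0.078],0],
    [[0,0.002,-0.086],0],
    [[0,0.002,-0.086],0],
    [[0,0.002,-0.086],0]
  ]
}}

```text
time: 2.35
position: [0.5721, 0.2701, 0.0084]
tool_rot: [2.013, 2.41, 0.004]
ft_force: [-0.6, 0.6, -0.5]
grip_width: 1.0
```

Emit:
{"method": "carry_out", "body": {
  "motion": [
    [[0,0,0],0],
    [[0,0,0],0],
    [[0,0,0],0],
    [[0,0,0],0],
    [[0,0,0],0],
    [[0,0,0],0],
    [[0,0,0],0],
    [[0,0,0],0],
    [[0,0,0.02],0],
    [[0,0,0.06],0],
    [[0,0,0.1],0],
    [[0,0,0.14],0],
    [[0,0,0.17],0],
    [[0,0,0.2],0],
    [[0,0,0.2],0]
  ],
  "grip": 1,
  "squeeze": 50
}}

```text
time: 3.85
position: [0.5733, 0.2706, 0.2121]
tool_rot: [2.012, 2.409, 0.013]
ft_force: [0.5, 0.8, -0.4]
grip_width: 0.005
```

Gripper reads shut, so the grasp missed. I'll look.

```bash
python3 - <<'E'
from h import *
from bench import get_state,eyes
s=get_state();print(s["position"],s["grip_width"],s["ft_force"])
d=eyes.get_image("wrist");w=cv2.resize(d["pixels"],(400,300))
t=eyes.get_image("top");pickle.dump(t,open("t2.pkl","wb"));x=cv2.resize(t["pixels"],(800,600))[:, :]
q,f=np.load("poses.npy")
s2=eyes.get_image("side");pickle.dump(s2,open("s2.pkl","wb"))
m=np.zeros((600,800,3),np.uint8);m[:300,:400]=w;m[:300,400:]=cv2.resize(t["pixels"],(400,300));m[300:,:400]=cv2.resize(s2["pixels"],(400,300));m[300:,400:]=cv2.resize(t["pixels"][100:250,80:280],(400,300))
cv2.imwrite("pics/m2.png",m)
E
```

```text
[0.57332786 0.27061529 0.21212949] 0.005258097001956765 [ 0.54218042  0.80331904 -0.42940219]
```

View pics/m2.png

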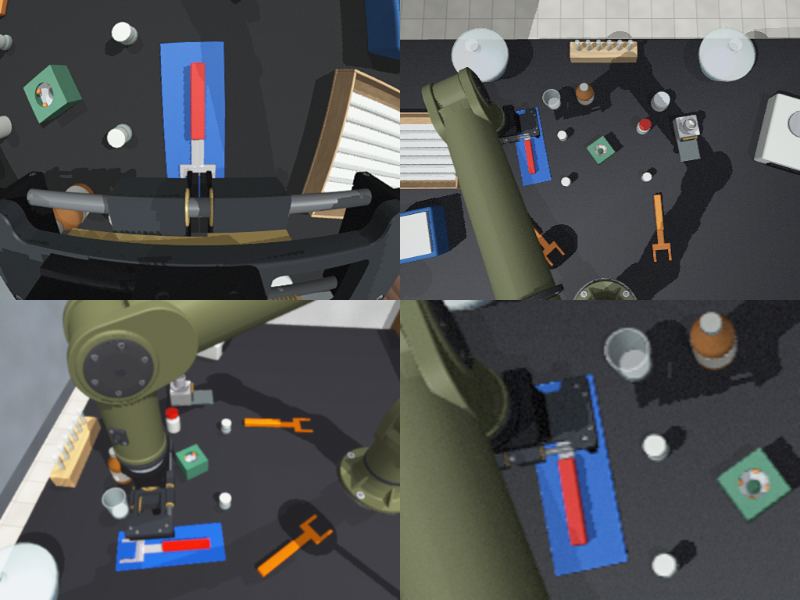

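The fork still lies on the mat, probably because the fingers had not closed before I lifted. Checking whether it moved.

```bash
python3 - <<'E'
from h import *
for n in ("top0","t2","side0","s2"):
    d=pickle.load(open(n+".pkl","rb"));c,l,st,_=cv2.connectedComponentsWithStats(mask(d,"red"))
    for i in range(1,c):
        if st[i,4]>200:
            ys,xs=np.where(l==i);w=back(d,np.c_[xs,ys],.021)[:,:2].astype(np.float32);r=cv2.minAreaRect(w);print(n,st[i].tolist(),w.mean(0).round(4),np.round(r[0],4),np.round(r[1],4),round(r[2],1))
E
```

```text
top0 [159, 179, 15, 44, 340] [0.5285 0.2587] [0.5288 0.2588] [0.119  0.0214] 10.2
t2 [159, 179, 15, 44, 339] [0.5287 0.2587] [0.529  0.2588] [0.1185 0.0214] 10.2
side0 [211, 137, 18, 15, 219] [ 0.6462 -0.1941] [ 0.646  -0.1942] [0.0471 0.0534] 5.6
side0 [208, 306, 60, 16, 667] [0.5288 0.2631] [0.5285 0.2631] [0.1156 0.0222] 10.4
s2 [211, 137, 18, 15, 214] [ 0.6459 -0.1939] [ 0.6461 -0.1941] [0.046  0.0546] 9.3
s2 [208, 306, 60, 16, 671] [0.529  0.2627] [0.5287 0.2626] [0.1154 0.0225] 10.4
```

Emit:
{"method": "carry_out", "body": {
  "motion": [
    [[0,0,0],0],
    [[0,0,0],0],
    [[0,0,0],0],
    [[0,0,0],0],
    [[0,0,0],0]
  ],
  "grip": -1
}}

```text
time: 4.5
position: [0.5708, 0.2694, 0.2063]
tool_rot: [-2.014, -2.411, 0.001]
ft_force: [-0.3, 0.7, -0.9]
grip_width: 0.372
```

Emit:
{"method": "carry_out", "body": {
  "motion": [
    [[0,0,-0.03],0],
    [[0,0,-0.07],0],
    [[0,0,-0.11],0],
    [[0,0,-0.15],0],
    [[0,0,-0.18],0],
    [[0,0,-0.192],0],
    [[0,0,-0.2],0],
    [[0,0,-0.2],0],
    [[0,0,-0.2],0]
  ],
  "grip": -0.1
}}

```text
time: 5.4
position: [0.5721, 0.2701, 0.0083]
tool_rot: [2.013, 2.411, 0.004]
ft_force: [1.6, -0.3, 0.9]
grip_width: 0.552
```

Emit:
{"method": "carry_out", "body": {
  "motion": [
    [[0,0,0],0],
    [[0,0,0],0],
    [[0,0,0],0],
    [[0,0,0],0],
    [[0,0,0],0],
    [[0,0,0],0],
    [[0,0,0],0],
    [[0,0,0],0],
    [[0,0,0],0],
    [[0,0,0],0]
  ],
  "grip": 1,
  "squeeze": 50
}}

```text
time: 6.4
position: [0.5711, 0.2692, 0.007]
tool_rot: [2.014, 2.411, 0.0]
ft_force: [-0.4, -1.9, 5.3]
grip_width: 0.247
```

Emit:
{"method": "carry_out", "body": {
  "motion": [
    [[0,0,0.02],0],
    [[0,0,0.06],0],
    [[0,0,0.1],0],
    [[-0.01,-0.02,0.14],0],
    [[-0.01,-0.06,0.17],0],
    [[-0.02,-0.1,0.18],0],
    [[-0.03,-0.14,0.18],-0.022],
    [[-0.04,-0.18,0.18],-0.022],
    [[-0.04,-0.22,0.18],-0.022],
    [[-0.05,-0.26,0.18],-0.022],
    [[-0.06,-0.3,0.18],-0.022],
    [[-0.07,-0.34,0.18],-0.022],
    [[-0.08,-0.38,0.18],-0.022],
    [[-0.08,-0.42,0.18],-0.022],
    [[-0.09,-0.46,0.18],-0.022],
    [[-0.1,-0.5,0.18],-0.022],
    [[-0.11,-0.54,0.18],-0.022],
    [[-0.11,-0.57,0.18],-0.022],
    [[-0.11,-0.585,0.18],-0.022],
    [[-0.11,-0.585,0.16],-0.022]
  ]
}}

```text
time: 8.4
position: [0.4613, -0.3194, 0.1679]
tool_rot: [2.042, 2.381, -0.0]
ft_force: [-0.0, 0.5, -1.7]
grip_width: 0.25
```

Emit:
{"method": "carry_out", "body": {
  "motion": [
    [[0,0,-0.03],0],
    [[0,0,-0.05],0],
    [[0,0,-0.06],0],
    [[0,0,-0.06],0],
    [[0,0,-0.06],0],
    [[0,0,-0.06],0]
  ]
}}

```text
time: 9.0
position: [0.4618, -0.316, 0.1078]
tool_rot: [2.038, 2.388, 0.001]
ft_force: [-0.4, 0.4, -2.3]
grip_width: 0.247
```

```bash
python3 - <<'E'
from h import *
from bench import get_state,eyes
from scipy.spatial.transform import Rotation as Ro
s=get_state();R=Ro.from_rotvec(s["tool_rot"]).as_matrix();print(s["position"],R[:,0],R[:,2],s["grip_width"],s["ft_force"],s["joint_positions"])
t=eyes.get_image("top");pickle.dump(t,open("t3.pkl","wb"));s2=eyes.get_image("side");pickle.dump(s2,open("s3.pkl","wb"))
m=np.zeros((600,800,3),np.uint8);m[:,:400]=cv2.resize(t["pixels"][130:250,320:400],(400,600),interpolation=cv2.INTER_CUBIC);
m[:400,400:]=cv2.resize(s2["pixels"][75:155,205:285],(400,400),interpolation=cv2.INTER_CUBIC)
cv2.imwrite("pics/m3.png",m)
E
```

```text
[ 0.46177353 -0.3159502   0.10783701] [-0.15676044  0.98763596 -0.00117436] [ 2.18337515e-03 -8.42507751e-04 -9.99997262e-01] 0.2474868509632138 [-0.35218621  0.3793039  -2.26591603] [ 0.01351567  0.23982117  0.61378353  1.84051789 -0.15426271  1.10629011
  2.4111368 ]
```

View pics/m3.png

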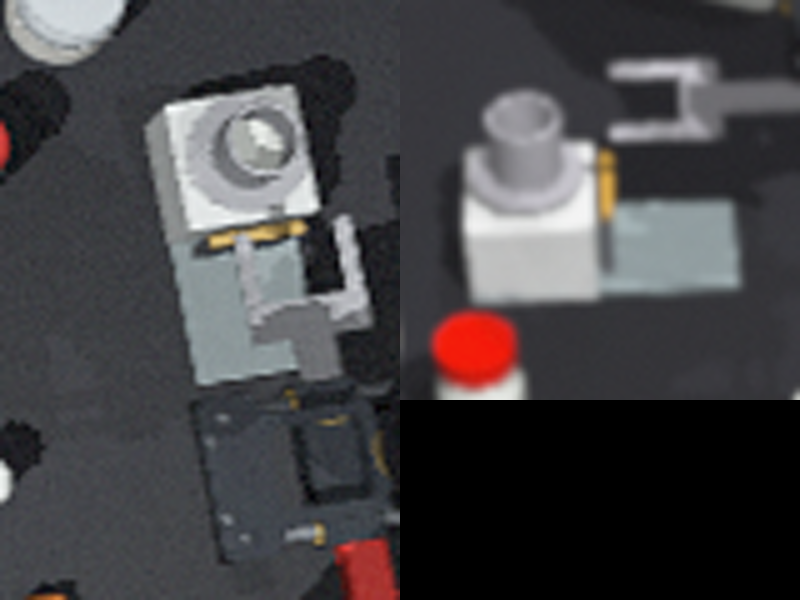

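Left crop (top view): prong tips at (243,240) and (345,217), carried above the plate. Right crop (side view): tips at (610,70) and (610,132). I'll fit the carried fork relative to the stand, including pitch.

```bash
python3 - <<'E'
from h import *
from scipy.optimize import least_squares
t=pickle.load(open("t3.pkl","rb"));s=pickle.load(open("s3.pkl","rb"));q,_=np.load("poses.npy")
o=lambda p,off:(np.array(p,float)+.5)/5-.5+np.array(off)
pts=[(t,o(p,(320,130)),m) for p,m in [((243,240),(150,26,4)),((345,217),(150,-26,4)),((256,338),(92,30,4)),((367,326),(92,-30,4))]]
pts+=[(s,o((p[0]-400,p[1]),(205,75)),m) for p,m in [((609,70),(150,-26,3)),((609,132),(150,26,3)),((713,60),(92,-30,4)),((718,137),(92,30,3))]]
def W(x,m):
    m=np.array(m)/1000;c,sn=np.cos(x[3]),np.sin(x[3]);a=m[0]-.028
    fx=a*np.cos(x[4])+.028;z=x[2]+m[2]+a*np.sin(x[4])
    return np.array([x[0]+c*fx-sn*m[1],x[1]+sn*fx+c*m[1],z])
x0=np.array([.4618-.028*.988,-.316-.028*.156,.104,.157,0])
res=lambda x:np.r_[np.ravel([proj(d,W(x,m))[0]-u for d,u,m in pts]),(x[2]-.104)/.002*.5,(x[4])/.03*.3]
r=least_squares(res,x0,loss="soft_l1",f_scale=.5);print(x0,r.x.round(4));print(res(r.x).round(1),res(x0).round(1))
c,sn=np.cos(q[2]),np.sin(q[2])
for x in (x0,r.x):
    for m in [(150,0,0),(28,0,0)]:
        w=W(x,m)-np.r_[q[:2],0]-np.array([c*.055,sn*.055,0]);print("rel cup axis (stand frame)",c*w[0]+sn*w[1],-sn*w[0]+c*w[1],W(x,m)[2])
E
```

```text
[ 0.434136 -0.320368  0.104     0.157     0.      ] [ 4.344e-01 -3.168e-01  1.040e-01  1.228e-01  1.000e-04]
[ 0.1 -2.5 -0.2 -0.4 -0.3  0.6  0.8 -0.   0.1  0.2 -0.1 -0.   0.6  0.5
  0.2 -0.4  0.   0. ] [-0.5 -1.7 -0.9 -0.4 -0.1  1.3  0.9 -0.2  0.   0.5  0.5  0.4  0.5  0.5
  0.8 -0.5  0.   0. ]
rel cup axis (stand frame) -0.04653100484947737 2.6425970684876288e-05 0.104
rel cup axis (stand frame) -0.16853094249923917 -9.69168614861661e-05 0.104
rel cup axis (stand frame) -0.04582768800172903 -0.0016552659472334778 0.10401620640018572
rel cup axis (stand frame) -0.16776036508227432 0.0023971410351777897 0.10400015584289345
```

Emit:
{"method": "carry_out", "body": {
  "motion": [
    [[0,0,-0.02],0],
    [[0,0,-0.04],0],
    [[0,0,-0.049],0],
    [[0,0,-0.049],0],
    [[0,0,-0.049],0]
  ]
}}

```text
time: 9.6
position: [0.4613, -0.3159, 0.0584]
tool_rot: [2.039, 2.388, 0.0]
ft_force: [0.4, -0.7, -1.9]
grip_width: 0.247
```

Emit:
{"method": "carry_out", "body": {
  "motion": [
    [[0.01,0.0015,0],0],
    [[0.02,0.003,0],0],
    [[0.03,0.005,0],0],
    [[0.035,0.0055,0],0],
    [[0.035,0.0055,0],0],
    [[0.035,0.0055,0],0]
  ]
}}

```text
time: 10.2
position: [0.4956, -0.3101, 0.0574]
tool_rot: [-2.04, -2.389, 0.001]
ft_force: [-0.1, -0.6, -2.8]
grip_width: 0.246
```

```bash
python3 - <<'E'
from h import *
from bench import get_state,eyes
s=get_state();print(s["position"],s["grip_width"],s["ft_force"],s["torque"])
t=eyes.get_image("top");pickle.dump(t,open("t4.pkl","wb"));s2=eyes.get_image("side");pickle.dump(s2,open("s4.pkl","wb"))
m=np.zeros((600,800,3),np.uint8);m[:,:400]=cv2.resize(t["pixels"][130:220,335:395],(400,600),interpolation=cv2.INTER_CUBIC);
m[:400,400:]=cv2.resize(s2["pixels"][85:145,210:270],(400,400),interpolation=cv2.INTER_CUBIC)
cv2.imwrite("pics/m4.png",m)
E
```

```text
[ 0.49560098 -0.31009119  0.05742046] 0.246493520769888 [-0.10180368 -0.55244201 -2.82536734] [-0.02767171  0.04624915  0.00529676]
```

View pics/m4.png

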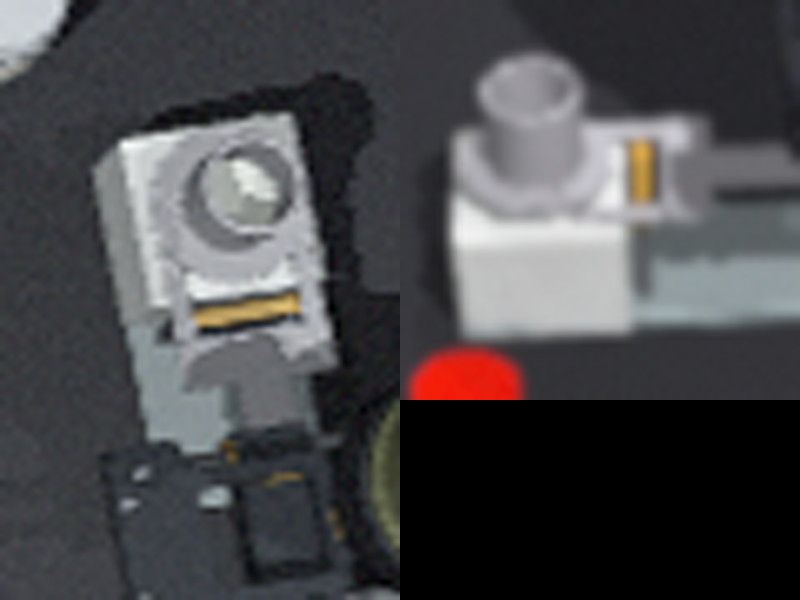

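The prongs straddle the bar and are entering under the flange: bar visible in the slot at (248,310), left crop. Advancing the rest.

Emit:
{"method": "carry_out", "body": {
  "motion": [
    [[0.006,0.001,0.0005],0],
    [[0.012,0.002,0.0005],0],
    [[0.018,0.003,0.0005],0],
    [[0.0235,0.0037,0.0005],0],
    [[0.0235,0.0037,0.0005],0],
    [[0.0235,0.0037,0.0005],0]
  ]
}}

```text
time: 10.9
position: [0.5193, -0.3063, 0.0579]
tool_rot: [-2.04, -2.389, 0.0]
ft_force: [0.2, -0.1, -2.1]
grip_width: 0.252
```

Emit:
{"method": "carry_out", "body": {
  "motion": [
    [[0,0,-0.001],0],
    [[0,0,-0.001],0],
    [[0,0,-0.001],0],
    [[0,0,-0.001],0],
    [[0,0,-0.001],0],
    [[0,0,-0.001],0],
    [[0,0,-0.001],0],
    [[0,0,-0.001],0]
  ],
  "grip": 0.05
}}

```text
time: 11.7
position: [0.5194, -0.3063, 0.0571]
tool_rot: [2.04, 2.389, 0.0]
ft_force: [-0.4, 0.1, 0.7]
grip_width: 0.477
```

Emit:
{"method": "carry_out", "body": {
  "motion": [
    [[-0.02,-0.003,-0.001],0],
    [[-0.04,-0.006,-0.002],0],
    [[-0.06,-0.0095,-0.004],0],
    [[-0.067,-0.0105,-0.007],0],
    [[-0.067,-0.0105,-0.007],0],
    [[-0.067,-0.0105,-0.007],0]
  ]
}}

```text
time: 12.3
position: [0.4535, -0.3165, 0.0502]
tool_rot: [2.039, 2.389, 0.001]
ft_force: [0.8, 0.3, 0.2]
grip_width: 0.475
```

```bash
python3 - <<'E'
from h import *
from bench import get_state,eyes
s=get_state();print(s["position"],s["grip_width"],s["ft_force"],s["torque"],s["joint_positions"])
t=eyes.get_image("top");pickle.dump(t,open("t5.pkl","wb"));s2=eyes.get_image("side");pickle.dump(s2,open("s5.pkl","wb"))
m=np.zeros((600,800,3),np.uint8);m[:,:400]=cv2.resize(t["pixels"][130:250,330:410],(400,600),interpolation=cv2.INTER_CUBIC);
m[:400,400:]=cv2.resize(s2["pixels"][85:165,210:290],(400,400),interpolation=cv2.INTER_CUBIC)
cv2.imwrite("pics/m5.png",m)
E
```

```text
[ 0.45345309 -0.31649106  0.05023682] 0.4749627521691078 [0.75006464 0.30639745 0.24506608] [ 0.03790141 -0.00557739  0.01630824] [ 0.03945286  0.30128709  0.59994455  1.90413931 -0.20180389  0.99492526
  2.45765169]
```

View pics/m5.png

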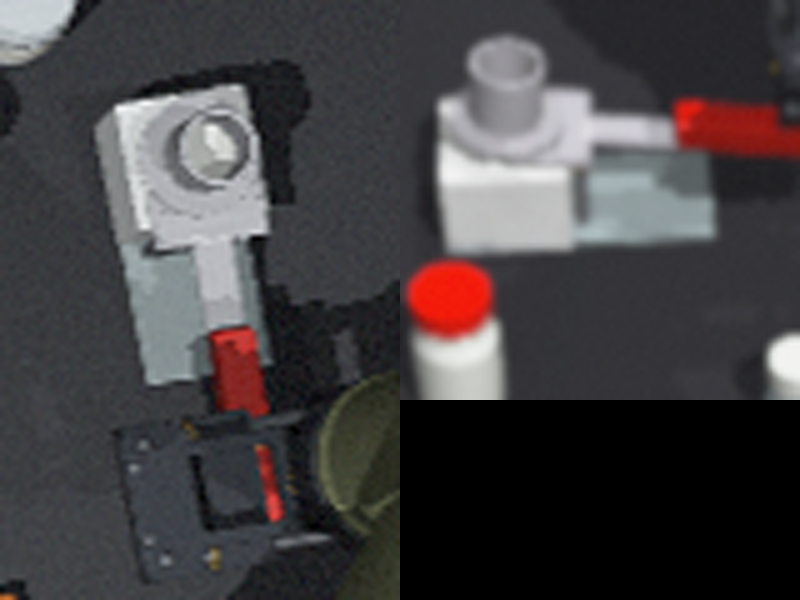

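The side crop shows the lever on the fulcrum, tilted handle-down and prongs under the flange, with the gripper around the handle's rear. Gripping and pressing down.

Emit:
{"method": "carry_out", "body": {
  "motion": [
    [[0,0,0],0],
    [[0,0,0],0],
    [[0,0,0],0],
    [[0,0,0],0],
    [[0,0,0],0],
    [[0,0,0],0]
  ],
  "grip": 1,
  "squeeze": 60
}}

```text
time: 13.0
position: [0.4525, -0.3167, 0.0501]
tool_rot: [2.04, 2.389, 0.0]
ft_force: [-0.1, 0.0, 0.7]
grip_width: 0.23
```

Emit:
{"method": "carry_out", "body": {
  "motion": [
    [[0,0,-0.002],0],
    [[0,0,-0.004],0],
    [[0,0,-0.006],0],
    [[0,0,-0.008],0],
    [[0,0,-0.008],0]
  ]
}}

```text
time: 13.5
position: [0.4528, -0.3169, 0.0424]
tool_rot: [2.04, 2.388, 0.001]
ft_force: [-0.0, 0.9, 3.3]
grip_width: 0.229
```

Emit:
{"method": "carry_out", "body": {
  "motion": [
    [[0,0,-0.002],0],
    [[0,0,-0.004],0],
    [[0.001,0,-0.006],0],
    [[0.001,0,-0.008],0],
    [[0.002,0,-0.01],0],
    [[0.002,0,-0.01],0]
  ]
}}

```text
time: 14.1
position: [0.454, -0.3167, 0.0315]
tool_rot: [-2.04, -2.388, 0.001]
ft_force: [-0.6, -0.4, 1.8]
grip_width: 0.222
```

```bash
python3 - <<'E'
from h import *
from bench import get_state,eyes
s=get_state();print(s["position"],s["grip_width"],s["ft_force"],s["torque"])
t=eyes.get_image("top");pickle.dump(t,open("t6.pkl","wb"));s2=eyes.get_image("side");pickle.dump(s2,open("s6.pkl","wb"))
m=np.zeros((600,800,3),np.uint8);m[:,:400]=cv2.resize(t["pixels"][130:250,330:410],(400,600),interpolation=cv2.INTER_CUBIC);
m[:400,400:]=cv2.resize(s2["pixels"][85:165,210:290],(400,400),interpolation=cv2.INTER_CUBIC)
a=cv2.resize(pickle.load(open("s5.pkl","rb"))["pixels"][85:125,210:290],(400,200),interpolation=cv2.INTER_CUBIC);m[400:,400:]=a
cv2.imwrite("pics/m6.png",m)
E
```

```text
[ 0.45398986 -0.31668222  0.03151385] 0.22245154897982475 [-0.56704866 -0.3619436   1.76383309] [ 0.09623709 -0.29554881 -0.01398376]
```

View pics/m6.png

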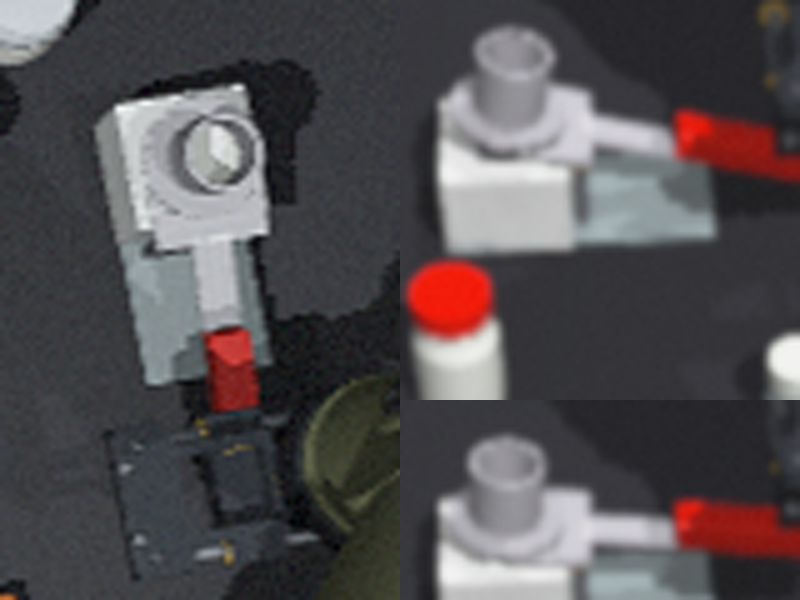

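The cup has risen roughly 8 mm and stands slightly tilted on the prongs (collar up from row 438−400=38 to row 25), so it has popped loose. Pressing a little further and holding.

Emit:
{"method": "carry_out", "body": {
  "motion": [
    [[0,0,-0.002],0],
    [[0,0,-0.004],0],
    [[0,0,-0.004],0],
    [[0,0,-0.004],0]
  ]
}}

```text
time: 14.6
position: [0.4545, -0.3169, 0.0281]
tool_rot: [2.04, 2.389, 0.0]
ft_force: [1.6, 0.2, 1.4]
grip_width: 0.225
```

Emit:
{"method": "carry_out", "body": {
  "motion": [
    [[0,0,0],0],
    [[0,0,0.003],0],
    [[0,0,0.006],0],
    [[0,0,0.009],0],
    [[-0.001,0,0.012],0],
    [[-0.001,0,0.015],0],
    [[-0.001,0,0.018],0],
    [[-0.001,0,0.021],0],
    [[-0.002,0,0.024],0],
    [[-0.002,0,0.027],0],
    [[-0.002,0,0.029],0],
    [[-0.002,0,0.029],0]
  ],
  "squeeze": 5
}}

```text
time: 15.8
position: [0.4527, -0.3169, 0.0575]
tool_rot: [2.039, 2.389, 0.001]
ft_force: [0.8, -0.0, -0.5]
grip_width: 0.25
```

```bash
python3 - <<'E'
from h import *
from bench import get_state,eyes
s=get_state();print(s["position"],s["grip_width"],s["ft_force"],s["torque"])
s2=eyes.get_image("side");pickle.dump(s2,open("s7.pkl","wb"))
# handle front (red) slope in side view and cup collar shift by template match vs start
r=mask(s2,"red");ys,xs=np.where(r);k=(ys<120)&(xs>255);print(np.polyfit(xs[k],ys[k],1),len(xs[k]))
for n in ("s5","s6"):
    d=pickle.load(open(n+".pkl","rb"));r=mask(d,"red");ys,xs=np.where(r);k=(ys<120)&(xs>255);print(n,np.polyfit(xs[k],ys[k],1))
g0=cv2.cvtColor(pickle.load(open("side0.pkl","rb"))["pixels"],cv2.COLOR_BGR2GRAY);
E0=pickle.load(open("side0.pkl","rb"));c=np.array([.6283,-.2897,.012+.088])
for n in ("s5","s6","s7"):
    g=cv2.cvtColor(pickle.load(open(n+".pkl","rb"))["pixels"],cv2.COLOR_BGR2GRAY)
    T=cv2.resize(g0[91:105,219:240],None,fx=8,fy=8,interpolation=cv2.INTER_CUBIC);I=cv2.resize(g[80:115,210:250],None,fx=8,fy=8,interpolation=cv2.INTER_CUBIC)
    m=cv2.minMaxLoc(cv2.matchTemplate(I,T,cv2.TM_CCOEFF_NORMED));print(n,m[1],m[3][0]/8-9,m[3][1]/8-11)
print([(proj(E0,c+[0,0,h])-proj(E0,c)).round(2).tolist() for h in (.005,.0075,.01)])
E
```

```text
[ 0.45270953 -0.31685412  0.05748614] 0.24994274826790946 [ 0.83581953 -0.02967616 -0.46294969] [-0.00303855 -0.03714494  0.00944024]
[ 0.08568032 85.37255876] 378
s5 [ 0.10943277 79.94557696]
s6 [ 0.17963823 63.83099656]
s5 0.9867262840270996 1.75 -0.875
s6 0.9380945563316345 3.0 -2.625
s7 0.9850009679794312 -1.125 -2.0
[[[-0.15, -1.53]], [[-0.22, -2.3]], [[-0.29, -3.07]]]
```

The cup rests loose, about 6.5–7.5 mm up by the side-view match. Gripping firmly, lifting slightly and starting to withdraw, while watching joint 7.

Emit:
{"method": "carry_out", "body": {
  "motion": [
    [[0,0,0],0],
    [[0,0,0],0],
    [[0,0,0.003],0],
    [[0,0,0.004],0],
    [[-0.01,-0.0016,0.004],0],
    [[-0.02,-0.0031,0.004],0],
    [[-0.02,-0.0031,0.004],0]
  ],
  "squeeze": 60
}}

```text
time: 16.55
position: [0.4297, -0.3206, 0.0608]
tool_rot: [-2.042, -2.385, 0.001]
ft_force: [-0.8, 0.3, -0.7]
grip_width: 0.235
```

```bash
python3 - <<'E'
from h import *
from bench import get_state,eyes
s=get_state();print(s["position"],s["grip_width"],s["ft_force"],s["torque"],s["joint_positions"])
s2=eyes.get_image("side");pickle.dump(s2,open("s8.pkl","wb"))
r=mask(s2,"red");ys,xs=np.where(r);k=(ys<120)&(xs>255);print(np.polyfit(xs[k],ys[k],1))
g0=cv2.cvtColor(pickle.load(open("side0.pkl","rb"))["pixels"],cv2.COLOR_BGR2GRAY);g=cv2.cvtColor(s2["pixels"],cv2.COLOR_BGR2GRAY)
T=cv2.resize(g0[91:105,219:240],None,fx=8,fy=8,interpolation=cv2.INTER_CUBIC);I=cv2.resize(g[80:115,210:250],None,fx=8,fy=8,interpolation=cv2.INTER_CUBIC)
m=cv2.minMaxLoc(cv2.matchTemplate(I,T,cv2.TM_CCOEFF_NORMED));print(m[1],m[3][0]/8-9,m[3][1]/8-11)
E
```

```text
[ 0.42967472 -0.32055111  0.06079113] 0.23526799459701545 [-0.78227794  0.34634969 -0.70650075] [ 0.0211045   0.16163151 -0.00539553] [ 0.04180477  0.2526204   0.61863936  1.93480914 -0.17180758  1.00796741
  2.46331032]
[5.71976046e-02 9.18619794e+01]
0.9847590923309326 -1.125 -2.0
```

Joint 7 is fine and the cup is undisturbed. The fork sags slightly but slides on the bar. Withdrawing clear of the flange.

Emit:
{"method": "carry_out", "body": {
  "motion": [
    [[-0.01,-0.0016,0.001],0],
    [[-0.02,-0.0031,0.002],0],
    [[-0.03,-0.0047,0.003],0],
    [[-0.034,-0.0053,0.003],0],
    [[-0.034,-0.0053,0.003],0]
  ]
}}

```text
time: 17.1
position: [0.3975, -0.3255, 0.0642]
tool_rot: [2.042, 2.388, 0.001]
ft_force: [0.1, 0.2, -3.2]
grip_width: 0.226
```

Emit:
{"method": "carry_out", "body": {
  "motion": [
    [[0,0,0.01],0],
    [[0,0,0.03],0],
    [[0,0,0.06],0],
    [[0,0,0.09],0],
    [[0,0,0.12],0],
    [[0,0,0.12],0]
  ]
}}

```text
time: 17.7
position: [0.4013, -0.3271, 0.1893]
tool_rot: [2.034, 2.383, 0.004]
ft_force: [-0.2, -0.8, -0.9]
grip_width: 0.225
```

```bash
python3 - <<'E'
from h import *
from bench import get_state,eyes
s=get_state();print(s["position"],s["grip_width"],s["ft_force"],s["torque"],s["joint_positions"])
s2=eyes.get_image("side");pickle.dump(s2,open("s9.pkl","wb"));t=eyes.get_image("top");pickle.dump(t,open("t9.pkl","wb"))
r=mask(s2,"red");ys,xs=np.where(r);k=(ys<120)&(xs>255);print(np.polyfit(xs[k],ys[k],1))
g0=cv2.cvtColor(pickle.load(open("side0.pkl","rb"))["pixels"],cv2.COLOR_BGR2GRAY);g=cv2.cvtColor(s2["pixels"],cv2.COLOR_BGR2GRAY)
T=cv2.resize(g0[91:105,219:240],None,fx=8,fy=8,interpolation=cv2.INTER_CUBIC);I=cv2.resize(g[80:115,210:250],None,fx=8,fy=8,interpolation=cv2.INTER_CUBIC)
m=cv2.minMaxLoc(cv2.matchTemplate(I,T,cv2.TM_CCOEFF_NORMED));print(m[1],m[3][0]/8-9,m[3][1]/8-11)
m=np.hstack([cv2.resize(s2["pixels"][30:180,190:390],(400,300),interpolation=cv2.INTER_CUBIC),cv2.resize(t["pixels"][120:270,290:490],(400,300),interpolation=cv2.INTER_CUBIC)]);cv2.imwrite("pics/m9.png",m)
E
```

```text
[ 0.40134172 -0.3270661   0.18925047] 0.22492738825939335 [-0.18274359 -0.78754818 -0.87817066] [-0.04940002  0.1071124  -0.03094353] [ 0.00988388  0.04556535  0.64693247  1.84999112 -0.03103137  1.24621843
  2.39442523]
[3.89842856e-02 5.44113321e+01]
0.9824085235595703 -1.125 -2.0
```

View pics/m9.png

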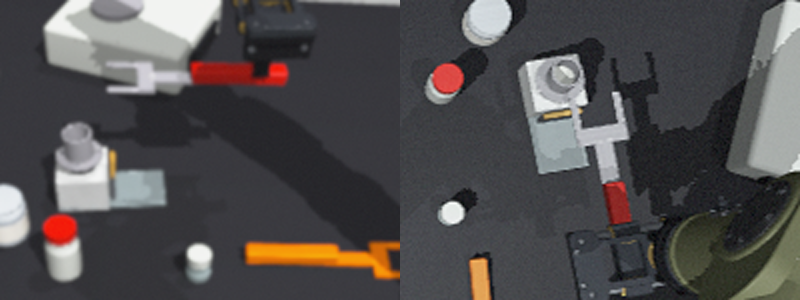

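The fork is held clear and the cup stays in the white socket. Carrying the fork back to the mat.

Emit:
{"method": "carry_out", "body": {
  "motion": [
    [[0.01,0.02,0],0],
    [[0.02,0.06,0],0],
    [[0.03,0.1,0],0],
    [[0.05,0.14,0],0],
    [[0.06,0.18,0],0],
    [[0.07,0.22,0],0],
    [[0.08,0.26,0],0],
    [[0.085,0.3,0],0],
    [[0.09,0.34,0],0],
    [[0.096,0.38,0],0],
    [[0.096,0.42,0],0],
    [[0.096,0.46,0],0],
    [[0.096,0.5,0],0],
    [[0.096,0.54,0],0],
    [[0.096,0.565,0],0.02],
    [[0.096,0.576,0],0.02],
    [[0.096,0.576,-0.03],0.02],
    [[0.096,0.576,-0.07],0.02],
    [[0.096,0.576,-0.11],0.02],
    [[0.096,0.576,-0.13],0.02]
  ]
}}

```text
time: 19.8
position: [0.4923, 0.2471, 0.0499]
tool_rot: [-2.018, -2.406, 0.011]
ft_force: [-0.7, 0.2, -2.0]
grip_width: 0.221
```

Emit:
{"method": "carry_out", "body": {
  "motion": [
    [[0,0,-0.01],0],
    [[0,0,-0.02],0],
    [[0,0,-0.03],0],
    [[0,0,-0.038],0],
    [[0,0,-0.042],0],
    [[0,0,-0.045],0],
    [[0,0,-0.045],0]
  ]
}}

```text
time: 20.5
position: [0.4962, 0.251, 0.018]
tool_rot: [2.017, 2.408, 0.003]
ft_force: [-18.7, -11.1, 52.6]
grip_width: 0.23
```

Contact force is 53 N, from the sagging tips landing first. Backing off a little and softening the grip so the fork settles.

Emit:
{"method": "carry_out", "body": {
  "motion": [
    [[0,0,0.006],0],
    [[0,0,0.008],0],
    [[0,0,0.008],0]
  ]
}}

```text
time: 20.8
position: [0.4966, 0.2516, 0.0186]
tool_rot: [2.015, 2.408, 0.007]
ft_force: [3.1, 0.2, 7.2]
grip_width: 0.23
```

Emit:
{"method": "carry_out", "body": {
  "motion": [
    [[0,0,0],0],
    [[0,0,0],0],
    [[0,0,0],0],
    [[0,0,0],0]
  ],
  "squeeze": 3
}}

```text
time: 21.2
position: [0.4949, 0.2512, 0.0171]
tool_rot: [2.016, 2.409, 0.002]
ft_force: [3.2, 1.0, 3.5]
grip_width: 0.248
```

```bash
python3 - <<'E'
from h import *
from bench import get_state,eyes
s=get_state();print(s["position"],s["grip_width"],s["ft_force"],s["torque"],s["joint_positions"])
s2=eyes.get_image("side");pickle.dump(s2,open("s10.pkl","wb"));cv2.imwrite("pics/m10.png",cv2.resize(s2["pixels"][230:360,100:340],(800,433)))
n,l,st,c=cv2.connectedComponentsWithStats(mask(s2,"red"));print([x.tolist() for x in st if x[4]>100])
E
```

```text
[0.49492973 0.25122028 0.0171326 ] 0.2475463552876311 [3.18123165 1.0031765  3.52145891] [ 0.32415449 -0.67806586  0.03706591] [-0.57854765  0.31250853  0.06972495  1.90557604 -0.02693652  0.92307961
  1.25217156]
[[0, 0, 512, 384, 196153], [211, 137, 18, 16, 212], [213, 307, 22, 13, 243]]
```

Emit:
{"method": "carry_out", "body": {
  "motion": [
    [[0,0,0],0],
    [[0,0,0],0],
    [[0,0,0],0],
    [[0,0,0],0],
    [[0,0,0.02],0],
    [[0,0,0.05],0],
    [[0,0,0.09],0],
    [[0,0,0.13],0],
    [[0,0,0.17],0],
    [[0,0,0.19],0]
  ],
  "grip": 0.1,
  "squeeze": 10
}}

```text
time: 22.25
position: [0.4954, 0.2514, 0.211]
tool_rot: [2.015, 2.408, 0.007]
ft_force: [0.8, -0.2, -0.3]
grip_width: 0.447
```

```bash
python3 - <<'E'
from h import *
from bench import get_state,eyes
s=get_state();print(s["position"],s["grip_width"],s["ft_force"])
for nm in ("side","top"):
    d=eyes.get_image(nm);pickle.dump(d,open(nm+"11.pkl","wb"))
    for k,z in (("red",.021),("blue",.003)):
        n,l,st,c=cv2.connectedComponentsWithStats(mask(d,k))
        for i in range(1,n):
            if st[i,4]>150:
                ys,xs=np.where(l==i);w=back(d,np.c_[xs,ys],z)[:,:2].astype(np.float32);r=cv2.minAreaRect(w);print(k,nm,st[i].tolist(),np.round(r[0],4),np.round(r[1],4),round(r[2],1))
E
```

```text
[0.49544683 0.25137974 0.21104637] 0.44746948644605195 [ 0.7748508  -0.24802006 -0.26857935]
red side [213, 304, 60, 15, 670] [0.5194 0.2577] [0.116  0.0226] 10.3
blue side [148, 290, 141, 57, 4508] [0.5698 0.2616] [0.2722 0.1026] 11.7
red top [307, 152, 15, 15, 179] [ 0.6414 -0.1479] [0.0388 0.0397] 88.7
blue top [141, 137, 53, 101, 1700] [0.5702 0.2612] [0.2699 0.1014] 11.7
blue top [0, 264, 63, 74, 1546] [0.2683 0.6274] [0.1705 0.1679] 11.4
```

The lever is flat back on the mat, its handle rectangle matching the start. Now moving over the cup with open jaws.

Emit:
{"method": "carry_out", "body": {
  "motion": [
    [[0.01,-0.02,0],0],
    [[0.02,-0.06,0],0],
    [[0.03,-0.1,0],0],
    [[0.04,-0.14,0],0],
    [[0.05,-0.18,0],0],
    [[0.06,-0.22,0],0],
    [[0.07,-0.26,0],0],
    [[0.08,-0.3,0],0],
    [[0.09,-0.34,0],0],
    [[0.1,-0.38,0],0],
    [[0.11,-0.42,0],0],
    [[0.12,-0.46,0],0],
    [[0.13,-0.5,0],0],
    [[0.133,-0.53,0],0],
    [[0.133,-0.541,0],0],
    [[0.133,-0.541,-0.03],0],
    [[0.133,-0.541,-0.06],0],
    [[0.133,-0.541,-0.08],0],
    [[0.133,-0.541,-0.08],0],
    [[0.133,-0.541,-0.08],0]
  ],
  "grip": -0.6
}}

```text
time: 24.35
position: [0.6272, -0.289, 0.1267]
tool_rot: [-2.014, -2.409, -0.0]
ft_force: [0.7, -0.3, 0.3]
grip_width: 0.796
```

```bash
python3 - <<'E'
from h import *
from bench import get_state,eyes
s=get_state();print(s["position"],s["grip_width"],s["ft_force"],s["joint_positions"])
d=eyes.get_image("wrist");pickle.dump(d,open("w12.pkl","wb"))
s2=eyes.get_image("side");pickle.dump(s2,open("s12.pkl","wb"));t=eyes.get_image("top");pickle.dump(t,open("top12.pkl","wb"))
m=np.zeros((600,800,3),np.uint8);m[:375,:500]=cv2.resize(d["pixels"],(500,375));m[:300,500:]=cv2.resize(s2["pixels"][70:160,190:280],(300,300),interpolation=cv2.INTER_CUBIC)
m[380:,:450]=cv2.resize(t["pixels"][120:230,125:350],(450,220));m[305:,450:]=cv2.resize(s2["pixels"][250:384,120:280],(350,295))
cv2.imwrite("pics/m12.png",m)
n,l,st,c=cv2.connectedComponentsWithStats(mask(t,"red"))
for i in range(1,n):
    if st[i,4]>150:
        ys,xs=np.where(l==i);w=back(t,np.c_[xs,ys],.021)[:,:2].astype(np.float32);r=cv2.minAreaRect(w);print(st[i].tolist(),np.round(r[0],4),np.round(r[1],4),round(r[2],1))
E
```

```text
[ 0.62720328 -0.28895844  0.12669824] 0.7963795854951609 [ 0.7228065  -0.28251193  0.34143768] [ 0.08271703  0.48420557  0.42605001  1.46890534 -0.20575807  1.23425994
  2.28281888]
[307, 151, 15, 16, 189] [ 0.6428 -0.1479] [0.0388 0.0425] 88.7
[161, 183, 14, 43, 340] [0.519  0.2538] [0.119  0.0212] 10.2
```

View pics/m12.png

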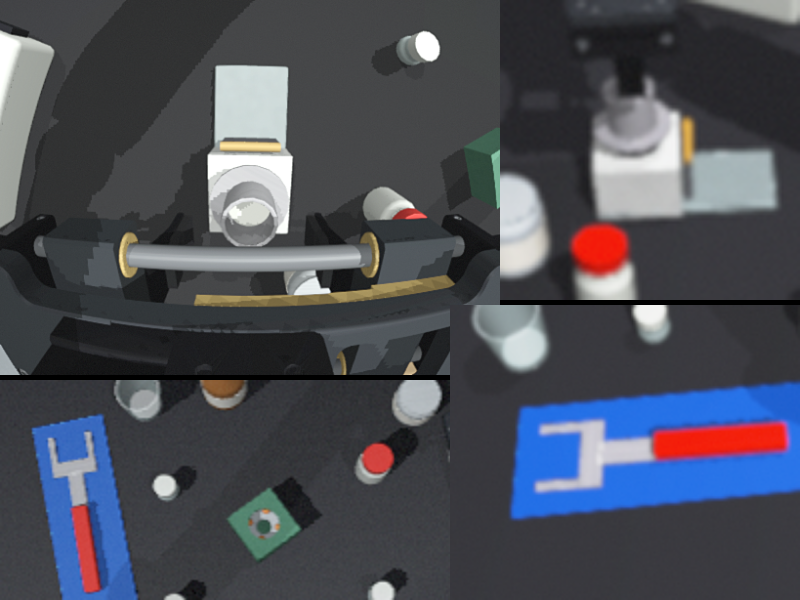

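The mosaic shows the cup centred between the fingers (column 248), the fork flat on the mat, and the bystanders in place. Lowering and gripping the loose cup's collar.

Emit:
{"method": "carry_out", "body": {
  "motion": [
    [[0.002,-0.001,-0.02],0],
    [[0.002,-0.001,-0.04],0],
    [[0.002,-0.001,-0.048],0],
    [[0.002,-0.001,-0.048],0],
    [[0.002,-0.001,-0.048],0]
  ]
}}

```text
time: 25.0
position: [0.63, -0.2915, 0.0804]
tool_rot: [2.015, 2.408, 0.001]
ft_force: [-0.0, -0.9, 0.7]
grip_width: 0.797
```

Emit:
{"method": "carry_out", "body": {
  "motion": [
    [[0,0,0],0],
    [[0,0,0],0],
    [[0,0,0],0],
    [[0,0,0],0],
    [[0,0,0],0],
    [[0,0,0],0],
    [[0,0,0],0],
    [[0,0,0],0]
  ],
  "grip": 1,
  "squeeze": 25
}}

```text
time: 25.8
position: [0.6296, -0.2902, 0.0792]
tool_rot: [-2.015, -2.409, -0.002]
ft_force: [0.1, 3.9, 2.7]
grip_width: 0.45
```

Emit:
{"method": "carry_out", "body": {
  "motion": [
    [[0,0,0.005],0],
    [[0,0,0.015],0],
    [[0,0,0.035],0],
    [[0,0,0.06],0],
    [[0,0,0.09],0],
    [[0,0,0.12],0],
    [[0,0,0.12],0],
    [[0,0,0.12],0]
  ]
}}

```text
time: 26.6
position: [0.6292, -0.2924, 0.1999]
tool_rot: [2.016, 2.407, -0.0]
ft_force: [0.8, 1.0, -2.3]
grip_width: 0.461
```

Emit:
{"method": "carry_out", "body": {
  "motion": [
    [[-0.01,0.02,0],0],
    [[-0.02,0.05,0],0],
    [[-0.03,0.09,0],0],
    [[-0.04,0.13,0],0],
    [[-0.05,0.17,0],0],
    [[-0.06,0.21,0],0],
    [[-0.07,0.25,0],0],
    [[-0.08,0.285,0],0],
    [[-0.082,0.303,0],0],
    [[-0.082,0.303,0],0],
    [[-0.082,0.303,-0.03],0],
    [[-0.082,0.303,-0.06],0],
    [[-0.082,0.303,-0.075],0],
    [[-0.082,0.303,-0.075],0],
    [[-0.082,0.303,-0.075],0]
  ]
}}

```text
time: 28.1
position: [0.5477, 0.0109, 0.1244]
tool_rot: [2.017, 2.408, -0.0]
ft_force: [0.0, 0.1, -2.1]
grip_width: 0.454
```

```bash
python3 - <<'E'
from h import *
from bench import get_state,eyes
s=get_state();print(s["position"],s["grip_width"],s["ft_force"],s["torque"])
p=s["position"]
for nm in ("side","top"):
    d=eyes.get_image(nm);pickle.dump(d,open(nm+"13.pkl","wb"))
    # grey flange edges: print predicted flange-rim extreme pixels vs. image rows
    a=np.linspace(0,2*np.pi,72,endpoint=False);C=np.array([p[0],p[1],p[2]-.060+.050])
    u=proj(d,C+np.c_[.032*np.cos(a),.032*np.sin(a),0*a]);print(nm,u.min(0).round(1),u.max(0).round(1))
    h=cv2.cvtColor(d["pixels"],cv2.COLOR_BGR2HSV);c=u.mean(0).astype(int)
    for v in range(c[1]-2,c[1]+9,2): print(v,[(x,int(h[v,x,1]),int(h[v,x,2])) for x in list(range(int(u[:,0].min())-3,int(u[:,0].min())+3))+list(range(int(u[:,0].max())-2,int(u[:,0].max())+4))])
E
```

```text
[0.5476678  0.01089329 0.1243636 ] 0.45442833081122636 [ 0.04774914  0.05497897 -2.07140556] [ 0.01680208 -0.00905633 -0.05589203]
side [228.6 171.6] [258.3 194.4]
180 [(225, 36, 63), (226, 35, 65), (227, 35, 65), (228, 30, 67), (229, 31, 66), (230, 30, 67), (256, 27, 57), (257, 27, 57), (258, 27, 57), (259, 32, 56), (260, 27, 56), (261, 32, 55)]
182 [(225, 24, 53), (226, 19, 53), (227, 24, 54), (228, 28, 54), (229, 23, 55), (230, 32, 56), (256, 35, 44), (257, 30, 42), (258, 12, 42), (259, 18, 42), (260, 24, 42), (261, 24, 42)]
184 [(225, 24, 42), (226, 24, 43), (227, 19, 41), (228, 20, 39), (229, 20, 38), (230, 13, 38), (256, 26, 39), (257, 24, 53), (258, 19, 66), (259, 18, 71), (260, 23, 68), (261, 14, 54)]
186 [(225, 24, 43), (226, 20, 51), (227, 24, 64), (228, 23, 67), (229, 22, 59), (230, 17, 44), (256, 28, 37), (257, 14, 53), (258, 15, 69), (259, 20, 76), (260, 19, 68), (261, 20, 51)]
188 [(225, 19, 41), (226, 26, 59), (227, 27, 67), (228, 20, 64), (229, 24, 53), (230, 19, 41), (256, 21, 36), (257, 20, 39), (258, 20, 39), (259, 17, 44), (260, 18, 42), (261, 33, 39)]
190 [(225, 
[... 650 characters left out ...]
 103), (245, 56, 105), (246, 63, 106), (267, 60, 97), (268, 65, 94), (269, 67, 91), (270, 58, 92), (271, 75, 92), (272, 62, 86)]
192 [(241, 70, 106), (242, 63, 102), (243, 61, 105), (244, 63, 105), (245, 57, 107), (246, 62, 103), (267, 64, 91), (268, 56, 95), (269, 70, 95), (270, 56, 91), (271, 71, 86), (272, 59, 86)]
194 [(241, 63, 105), (242, 63, 101), (243, 67, 103), (244, 67, 99), (245, 69, 103), (246, 65, 106), (267, 66, 93), (268, 62, 91), (269, 58, 97), (270, 59, 86), (271, 66, 89), (272, 68, 90)]
196 [(241, 68, 102), (242, 59, 104), (243, 65, 106), (244, 62, 103), (245, 64, 104), (246, 61, 108), (267, 71, 93), (268, 67, 95), (269, 63, 93), (270, 56, 86), (271, 67, 92), (272, 65, 86)]
```

Emit:
{"method": "carry_out", "body": {
  "motion": [
    [[0,0.001,-0.01],0],
    [[0,0.001,-0.02],0],
    [[0,0.001,-0.028],0],
    [[0,0.001,-0.034],0],
    [[0,0.001,-0.034],0],
    [[0,0.001,-0.034],0]
  ]
}}

```text
time: 28.8
position: [0.5473, 0.0128, 0.09]
tool_rot: [-2.016, -2.409, 0.0]
ft_force: [-1.1, -0.3, -1.6]
grip_width: 0.456
```

Emit:
{"method": "carry_out", "body": {
  "motion": [
    [[0,0,-0.001],0],
    [[0,0,-0.002],0],
    [[0,0,-0.003],0],
    [[0,0,-0.004],0],
    [[0,0,-0.005],0],
    [[0,0,-0.006],0],
    [[0,0,-0.006],0],
    [[0,0,-0.006],0]
  ]
}}

```text
time: 29.6
position: [0.5475, 0.0126, 0.0842]
tool_rot: [2.016, 2.409, 0.0]
ft_force: [-0.3, -0.6, -2.7]
grip_width: 0.457
```

Emit:
{"method": "carry_out", "body": {
  "motion": [
    [[0,0,-0.0005],0],
    [[0,0,-0.001],0],
    [[0,0,-0.0015],0],
    [[0,0,-0.002],0],
    [[0,0,-0.002],0],
    [[0,0,-0.002],0]
  ]
}}

```text
time: 30.2
position: [0.548, 0.0123, 0.0826]
tool_rot: [2.016, 2.408, 0.001]
ft_force: [1.0, -1.8, 3.3]
grip_width: 0.456
```

Emit:
{"method": "carry_out", "body": {
  "motion": [
    [[0,0,-0.0005],0],
    [[0,0,-0.001],0],
    [[0,0,-0.001],0],
    [[0,0,-0.001],0]
  ]
}}

```text
time: 30.6
position: [0.5476, 0.012, 0.081]
tool_rot: [2.016, 2.408, -0.0]
ft_force: [3.0, -4.5, 1.3]
grip_width: 0.455
```

Light contact, about 4 N vertical and 5 N lateral. Softening the grip so the cup settles, then releasing.

Emit:
{"method": "carry_out", "body": {
  "motion": [
    [[0.0005,-0.001,0],0],
    [[0.0005,-0.001,0],0],
    [[0.0005,-0.001,0],0]
  ],
  "squeeze": 4
}}

```text
time: 30.9
position: [0.5472, 0.0123, 0.0807]
tool_rot: [-2.015, -2.409, 0.001]
ft_force: [1.0, -1.4, -0.4]
grip_width: 0.466
```

Emit:
{"method": "carry_out", "body": {
  "motion": [
    [[0,0,0],0],
    [[0,0,0],0],
    [[0,0,0],0],
    [[0,0,0],0],
    [[0,0,0],0],
    [[0,0,0],0],
    [[0,0,0.005],0],
    [[0,0,0.02],0],
    [[0,0,0.05],0],
    [[0,0,0.09],0],
    [[-0.02,0,0.12],0],
    [[-0.06,0.04,0.14],0],
    [[-0.06,0.08,0.14],0],
    [[-0.06,0.12,0.14],0],
    [[-0.06,0.16,0.14],0],
    [[-0.06,0.2,0.14],0],
    [[-0.06,0.24,0.14],0],
    [[-0.06,0.28,0.14],0],
    [[-0.06,0.32,0.14],0],
    [[-0.06,0.34,0.14],0]
  ],
  "grip": -0.6
}}

```text
time: 32.9
position: [0.4866, 0.3561, 0.2222]
tool_rot: [-2.01, -2.413, -0.003]
ft_force: [-0.2, -0.3, 0.4]
grip_width: 0.8
```

```bash
python3 - <<'E'
from h import *
from bench import get_state,eyes
s=get_state();print(s["position"],s["grip_width"],s["time"])
q,_=np.load("poses.npy")
S0=pickle.load(open("side0.pkl","rb"));T0=pickle.load(open("top0.pkl","rb"))
cup0=np.array([.6283,-.2897,.012])
for nm,d0 in (("side",S0),("top",T0)):
    d=eyes.get_image(nm);pickle.dump(d,open(nm+"14.pkl","wb"))
    # template: original cup (flange+collar) -> match around green socket
    pt0=proj(d0,cup0+[0,0,.07])[0];pt1=proj(d,[.5477,.0124,.0195+.07])[0]
    g0=cv2.cvtColor(d0["pixels"],cv2.COLOR_BGR2GRAY);g=cv2.cvtColor(d["pixels"],cv2.COLOR_BGR2GRAY)
    sc=8;T=cv2.getRectSubPix(g0,(26,26),tuple(map(float,pt0)));I=cv2.getRectSubPix(g,(44,44),tuple(map(float,pt1)))
    best=None
    for k in (.95,1,1.05,1.1,1.15,1.2):
        t=cv2.resize(T,None,fx=sc*k,fy=sc*k,interpolation=cv2.INTER_CUBIC);i=cv2.resize(I,None,fx=sc,fy=sc,interpolation=cv2.INTER_CUBIC)
        m=cv2.minMaxLoc(cv2.matchTemplate(i,t,cv2.TM_CCOEFF_NORMED))
        off=((np.array(m[3])+np.array(t.shape[::-1])/2)-np.array(i.shape[::-1])/2)/sc
        if best is None or m[1]>best[0]: best=(m[1],k,off)
    print(nm,best, "px per 5mm up",(proj(d,[.5477,.0124,.0945])-proj(d,[.5477,.0124,.0895])).round(2))
d=pickle.load(open("side14.pkl","rb"));u=proj(d,[.5477,.0124,.07])[0].astype(int)
e=pickle.load(open("top14.pkl","rb"));v=proj(e,[.5477,.0124,.07])[0].astype(int)
m=np.hstack([cv2.resize(x["pixels"][c[1]-35:c[1]+35,c[0]-35:c[0]+35],(400,400),interpolation=cv2.INTER_CUBIC) for x,c in ((d,u),(e,v))]);cv2.imwrite("pics/m14.png",m)
E
```

```text
[0.4866073  0.35605491 0.22224737] 0.7997411223576427 32.9
side (0.5493595004081726, 1, array([5.875, 9.   ])) px per 5mm up [[-0.11 -1.42]]
top (0.6605826616287231, 0.95, array([ 2.375, -0.375])) px per 5mm up [[ 0.   -0.27]]
```

The picture limit is reached, so I'll check numerically. First I'll move the arm to its starting place so both cameras see the cup.

Emit:
{"method": "carry_out", "body": {
  "motion": [
    [[-0.03,0.03,0],0],
    [[-0.06,0.06,0],0],
    [[-0.09,0.09,0],0],
    [[-0.12,0.12,0],0],
    [[-0.15,0.15,0],0],
    [[-0.18,0.18,0],0],
    [[-0.21,0.21,0],0],
    [[-0.24,0.24,0],0],
    [[-0.27,0.257,0],0],
    [[-0.27,0.257,0],0],
    [[-0.27,0.257,0],0]
  ]
}}

```text
time: 34.1
position: [0.2189, 0.6079, 0.2216]
tool_rot: [2.015, 2.408, 0.001]
ft_force: [1.5, 0.9, 0.4]
grip_width: 0.797
```

```bash
cat > chk.py <<'E'
from h import *
from bench import get_state,eyes
from scipy.optimize import minimize
s=get_state();print(s["position"],s["time"])
D={n:eyes.get_image(n) for n in ("side","top")};pickle.dump(D,open("D15.pkl","wb"))
D0={n:pickle.load(open(n+"0.pkl","rb")) for n in D}
def sil(d,c,tilt=(0,0),sc=4):   # silhouette of flange + collar, supersampled
    a=np.linspace(0,2*np.pi,60,endpoint=False);m=np.zeros((384*sc,512*sc),np.uint8)
    for r,z0,z1 in ((.032,.048,.052),(.020,.052,.088)):
        P=np.vstack([np.c_[r*np.cos(a)+tilt[0]*z,r*np.sin(a)+tilt[1]*z,0*a+z] for z in (z0,z1)])+c
        cv2.fillConvexPoly(m,cv2.convexHull(np.round((proj(d,P)+.5)*sc-.5).astype(np.int32)),255)
    return cv2.resize(m,(512,384),interpolation=cv2.INTER_AREA)/255.
def grey(d,c):  # neutral pixels near the cup (block is green)
    h=cv2.cvtColor(d["pixels"],cv2.COLOR_BGR2HSV).astype(float)
    g=((h[...,1]<55)&(h[...,2]>75)).astype(float);u=proj(d,c+np.array([0,0,.06]))[0].astype(int)
    w=np.zeros_like(g);w[u[1]-20:u[1]+20,u[0]-22:u[0]+22]=1;return g,w
c0=np.array([.5477,.0124,.0195]);G={n:grey(d,c0) for n,d in D.items()}
def cost(x): return sum((((sil(D[n],x[:3],x[3:])-G[n][0])**2)*G[n][1]).sum() for n in D)
r=None
for z in (.0125,.0195,.025):
    q=minimize(cost,np.r_[.5477,.0124,z,0,0],method="Nelder-Mead",options=dict(initial_simplex=np.r_[.5477,.0124,z,0,0]+np.vstack([np.zeros(5),np.diag([.004,.004,.004,.05,.05])]),maxiter=250))
    print(z,q.x.round(4),q.fun.round(1))
print({n:(float((G[n][0]*G[n][1]).sum()),float(sil(D[n],c0).sum())) for n in D})
# bystander / scene change against the first pictures, outside the expected places
for n in D:
    df=cv2.absdiff(D[n]["pixels"],D0[n]["pixels"]).max(2)>45;k,l,st,c=cv2.connectedComponentsWithStats(df.astype(np.uint8))
    print(n,[st[i].tolist() for i in range(1,k) if st[i,4]>12])
for n in D:
    k,l,st,c=cv2.connectedComponentsWithStats(mask(D[n],"red"));
    for i in range(1,k):
        if st[i,4]>150: ys,xs=np.where(l==i);w=back(D[n],np.c_[xs,ys],.021)[:,:2].astype(np.float32);rr=cv2.minAreaRect(w);print(n,np.round(rr[0],4),np.round(rr[1],4),round(rr[2],1))
E
python3 chk.py
```

```text
[0.21891034 0.60788906 0.22160543] 34.1
0.0125 [ 0.5482  0.0124  0.022  -0.0353 -0.0074] 61.9
0.0195 [ 0.5477  0.0146  0.0206 -0.0223 -0.0583] 54.4
0.025 [ 0.546   0.0114  0.0245 -0.003   0.0231] 70.9
{'side': (708.0, 650.7058823529412), 'top': (496.0, 477.8313725490196)}
side [[217, 93, 24, 26, 362], [313, 151, 6, 9, 31], [229, 178, 31, 30, 587], [293, 251, 3, 8, 18], [277, 288, 7, 34, 66], [162, 301, 113, 33, 812], [155, 305, 25, 25, 210], [159, 329, 14, 3, 32], [152, 331, 32, 7, 105]]
top [[147, 142, 29, 85, 506], [357, 147, 25, 25, 297], [245, 177, 27, 27, 309], [164, 229, 29, 3, 45], [86, 237, 7, 8, 14], [144, 243, 6, 10, 20], [92, 247, 11, 8, 32], [97, 258, 8, 4, 14], [94, 262, 7, 4, 18], [101, 264, 45, 22, 357], [81, 267, 20, 10, 102], [24, 280, 13, 24, 133], [0, 343, 2, 10, 18]]
side [ 0.6461 -0.1941] [0.046  0.0546] 9.3
side [0.5193 0.2583] [0.116  0.0223] 10.3
top [ 0.6428 -0.1479] [0.0388 0.0425] 88.7
top [0.5188 0.2538] [0.1185 0.0212] 10.2
```

```bash
cat > chk2.py <<'E'
import re
src=open("chk.py").read().split("c0=np")[0].replace('D={n:eyes.get_image(n) for n in ("side","top")};pickle.dump(D,open("D15.pkl","wb"))','D=pickle.load(open("D15.pkl","rb"))')
exec(src)
c0=np.array([.5477,.0124,.0195])
for vt in (60,75,90):
    G={}
    for n,d in D.items():
        h=cv2.cvtColor(d["pixels"],cv2.COLOR_BGR2HSV).astype(float);_,w=grey(d,c0)
        g=(((h[...,1]<60)&(h[...,2]>vt))*w).astype(np.uint8);g=cv2.morphologyEx(g,cv2.MORPH_OPEN,np.ones((2,2)))
        cs,_=cv2.findContours(g,cv2.RETR_EXTERNAL,cv2.CHAIN_APPROX_NONE);f=np.zeros_like(g);cv2.drawContours(f,[max(cs,key=cv2.contourArea)],-1,1,-1);G[n]=(f.astype(float),w)
    for tag,k in (("no tilt",3),("tilt",5)):
        best=min((minimize(lambda x:sum((((sil(D[n],x[:3],np.r_[x[3:],0,0][:2])-G[n][0])**2)*w).sum() for n,(g,w) in G.items()),x0,method="Nelder-Mead",options=dict(initial_simplex=x0+np.vstack([np.zeros(k),np.diag([.004,.004,.005,.05,.05][:k])]),maxiter=200)) for x0 in (np.r_[c0,0,0][:k],np.r_[.5465,.0135,.015,-.03,.03][:k])),key=lambda q:q.fun)
        print(vt,tag,best.x.round(4),round(best.fun,1),{n:int(g.sum()) for n,(g,w) in G.items()})
d=D["side"];h=cv2.cvtColor(d["pixels"],cv2.COLOR_BGR2HSV);u=proj(d,c0+[0,0,.06])[0].astype(int)
for y in range(u[1]-16,u[1]+18): print("".join("g" if h[y,x,1]>80 and h[y,x,2]>40 else " .:-=+*#%@"[min(9,int(h[y,x,2])//25)] for x in range(u[0]-24,u[0]+24)))
E
python3 chk2.py
```

```text
[0.22093843 0.60721839 0.2215414 ] 34.2
60 no tilt [0.5437 0.0095 0.0209] 786.9 {'side': 1054, 'top': 873}
60 tilt [ 0.5435  0.0301  0.0158  0.0213 -0.4013] 697.2 {'side': 1054, 'top': 873}
75 no tilt [0.5443 0.0096 0.0161] 65.9 {'side': 712, 'top': 487}
75 tilt [ 0.5443  0.0115  0.014   0.004  -0.0434] 57.0 {'side': 712, 'top': 487}
90 no tilt [0.5444 0.0096 0.0144] 47.8 {'side': 690, 'top': 487}
90 tilt [ 0.5453  0.0116  0.0128 -0.0114 -0.0491] 38.7 {'side': 690, 'top': 487}
::::::::::::::::::::::::----:::::::::::::::.....
::::::::::::::::::::--=======--::::::::::::.....
::::::::::::::::::--=+*****+++=-:::::::::::.....
:::::::::::::::::-=+*##*******++=-:::::::::.....
:::::::::::::::::=+********++***+--:::::::......
::::::::::::::::-+********++++++++-:::::::......
::::::::::::::::=***+*****++++==+*+-::::::......
:::::::::::::::-+**++*****++++==+*+-:::::.......
:::::::......::-+*+++*****++++===*+-:::::.......
:::::.........:-+**++******++====**=::::........
::::..........:=+**++*******+===+**=-:::........
:::..........:-=+*****##%%%#*===***+=-::........
:::.........:-=+++**#%%@@@%%*+
[... 347 characters left out ...]
#%%%#*=:......
....gggggg=*####*===++++++*****++*#%%%%*+g:.....
....:ggggg=+*###*+==++++++*****+*##%%%%#+gg.....
....:gggggg=*####*++++++++******##%%%%#*ggg:....
.....gggggg=+*####**++++++*****##%%%%##*gggg:...
:....:ggggg-=**####***********##%%%%##*gggggg...
::...:gggggg=+*######******###%%%%%%#*ggggggg:..
:::..:ggggggg=+**###########%%%%%%##**gggggggg:.
:::...gggggggg=+**#######%%%%%%%%##**ggggggggg:.
::::..ggggggggg==+**####%%%%%%%##***ggggggggggg.
:::::.gggggggggg==++*##########**++ggggggggggg:.
:::::.:ggggggggggg==++**********+ggggggggggggg:.
:::::::gggggggggggggg+++++++++gggggggggggggggg:.
:::::::ggggggggggggggggggggggggggggggggggggggg:.
::::::::gggggggggggggggggggggggggggggggggggggg:.
```

```bash
cat > chk3.py <<'E'
exec(open("chk2.py").read().split("c0=np")[0])
from scipy.optimize import least_squares
c0=np.array([.5477,.0124,.0195]);a=np.linspace(0,2*np.pi,720)
def ext(d,c,t,r,z):
    u=proj(d,c+np.c_[r*np.cos(a)+t[0]*z,r*np.sin(a)+t[1]*z,0*a+z]);return u.min(0),u.max(0)
d=D["side"];u=proj(d,c0+[0,0,.06])[0].astype(int);ox,oy=u[0]-24,u[1]-16
V=d["pixels"].astype(float).max(2);S=cv2.cvtColor(d["pixels"],cv2.COLOR_BGR2HSV)[...,1].astype(float)
def cross(p,lev):  # first subpixel crossing
    s=np.sign(p-lev);i=np.where(s[1:]*s[:-1]<0)[0][0];return i+(lev-p[i])/(p[i+1]-p[i])
cx=u[0]+1
m={}
m["s_top"]=oy-2+np.mean([cross(V[oy-2:oy+6,x],105) for x in (cx-1,cx,cx+1)])
m["s_bot"]=oy+28+np.mean([cross(S[oy+28:oy+36,x],60) for x in (cx-1,cx,cx+1)])
m["s_fl"]=np.min([ox+6+cross(S[y,ox+6:ox+18],60) for y in range(oy+18,oy+22)])
m["s_fr"]=np.max([ox+44-cross(S[y,ox+32:ox+45][::-1],60) for y in range(oy+20,oy+24)])
e=D["top"];v=proj(e,c0+[0,0,.05])[0].astype(int);St=cv2.cvtColor(e["pixels"],cv2.COLOR_BGR2HSV)[...,1].astype(float)
m["t_l"]=np.min([v[0]-17+cross(St[y,v[0]-17:v[0]],60) for y in range(v[1]-2,v[1]+3)])
m["t_r"]=np.max([v[0]+17-cross(St[y,v[0]:v[0]+18][::-1],60) for y in range(v[1]-2,v[1]+3)])
m["t_b"]=np.max([v[1]+18-cross(St[v[1]:v[1]+19,x][::-1],60) for x in range(v[0]-2,v[0]+3)])
m["t_t"]=np.min([v[1]-18+cross(St[v[1]-18:v[1],x],60) for x in range(v[0]-2,v[0]+3)])
print({k:round(float(x),2) for k,x in m.items()})
def pred(x):
    c,t=x[:3],x[3:];f0=ext(d,c,t,.032,.048);f1=ext(d,c,t,.032,.052);k=ext(d,c,t,.02,.088);g=ext(e,c,t,.032,.05)
    return {"s_top":k[0][1],"s_bot":f0[1][1],"s_fl":f1[0][0],"s_fr":f1[1][0],"t_l":g[0][0],"t_r":g[1][0],"t_b":g[1][1],"t_t":g[0][1]}
print("nominal",{k:round(float(x),2) for k,x in pred(np.r_[c0,0,0]).items()},"jammed",{k:round(float(x),2) for k,x in pred(np.r_[.5477,.0124,.012,0,0]).items()})
for w in (.03,.003,.0003):
    r=least_squares(lambda x:np.r_[[pred(x)[k]-m[k] for k in m],x[3:]/w*.4],np.r_[c0,0,0]);print(w,r.x.round(4),r.fun.round(2))
E
python3 chk3.py
```

```text
Traceback (most recent call last):
  File "chk3.py", line 1, in <module>
    exec(open("chk2.py").read().split("c0=np")[0])
    ~~~~^^^^^^^^^^^^^^^^^^^^^^^^^^^^^^^^^^^^^^^^^^
SyntaxError: unterminated string literal (detected at line 2)
```

```bash
sed -i '1c exec(open("chk2.py").read().split("\\nc0=np")[0])' chk3.py; python3 chk3.py
```

```text
[0.22093843 0.60721839 0.2215414 ] 34.2
{'s_top': 177.62, 's_bot': 208.11, 's_fl': 229.86, 's_fr': 263.88, 't_l': 239.56, 't_r': 272.16, 't_b': 203.46, 't_t': 173.74}
nominal {'s_top': 178.25, 's_bot': 208.08, 's_fl': 230.03, 's_fr': 258.58, 't_l': 244.09, 't_r': 268.51, 't_b': 202.6, 't_t': 178.4} jammed {'s_top': 180.45, 's_bot': 210.07, 's_fl': 230.28, 's_fr': 258.64, 't_l': 244.17, 't_r': 268.43, 't_b': 202.9, 't_t': 178.87}
0.03 [ 0.5467  0.0137  0.0265 -0.0211  0.0188] [-0.34 -1.04  0.72 -4.51  3.6  -4.42 -0.34  5.01 -0.28  0.25]
0.003 [ 5.456e-01  1.460e-02  2.600e-02 -2.000e-04  3.000e-04] [-0.47 -0.9   0.71 -4.53  3.61 -4.41 -0.33  5.03 -0.03  0.04]
0.0003 [ 0.5456  0.0146  0.026  -0.      0.    ] [-0.47 -0.9   0.71 -4.53  3.61 -4.41 -0.33  5.03 -0.    0.  ]
```

The usable side-view edges agree with a loose, upright seat. Collar top is at 177.6 (loose 178.3, jammed 180.5), flange bottom at 208.1 (loose 208.1, jammed 210.1), and the left flange edge at 229.9 (230.0). Handing in.

```bash
python3 -c "
from bench import ticket;print(ticket.close_job())"
```

```text
the job is handed in; nothing more can be done
None
```

I levered the cup loose and laid the lever flat on the blue mat. I then lifted the loose cup by its collar, set it in the green socket and released it. I handed in at about 34 s, but two points below are not confirmed.

**What the last checks showed**
- **Cup seating:** the collar-top, flange-bottom and left-flange edges in the side view fit a loose, upright cup: within 0.7 px of loose, about 2 px from jammed at the collar and flange bottom. My readings showed at most about 5 N while placing it.
- **Lever:** its handle looks the same size and shape as at the start and lies about 10 mm from where it was. Its middle is within about 10 mm of the mat's centre.
- **Bystanders:** I saw no displacement of the bystanders against the first pictures. Small changes beside one weighing bottle and an orange fork I took to be arm shadow.

**What failed or disagreed**
- **First grasp:** I lifted before the fingers had closed. The fork did not move, and the second try held.
- **Laying the lever down:** the sagging prongs met the mat first, with up to about 53 N at the wrist before I backed off.
- **Prying force:** the pop fell between readings, so I never measured the 8 N contacts directly.
- **Cup height and tilt:** the silhouette fits disagreed, giving foot heights from 13 to 25 mm and tilts up to about 0.06 rad, leaving out one fit whose mask clearly failed. The top-view edges and the right flange edge were misdetected, so I relied on the clean side-view edges and the low contact forces.

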